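# Fit and tighten the worm-drive band on the air outlet of the rearing bench

## Robot

A 6-joint arm with a two-finger parallel gripper is mounted at the origin on the work surface. World frame = base frame: x ahead of the robot, y to its left, z up, the work surface at z = 0. Lengths are in m, angles in rad, forces in N, time in s.
With the tool pointing down it reaches from about 0.325 to 0.85 m from the base axis. Payload 4.4 kg.
Tool frame: the origin (TCP) lies on the front face of the gripper's body, between the roots of the fingers; the fingertips stand 97 mm ahead of it and the grasp point (between the pads) lies 78 mm ahead of it; x points along the fingers, y is the direction in which the jaws open and shut, and the axes are right-handed (so a half turn about x gives the same grasp; the last joint's range is limited). The gripper opens to 94 mm and grips with 3 to 60 N. Pads are 16 mm wide; open, the fingers measure 119 mm over their backs; the gripper's body (75 mm by 177 mm) begins 78 mm behind the grasp point.
Start: joints at [1.137, 0.207, 1.542, -0, 1.393, -0.15], TCP at [0.16, 0.552, 0.303] pointing down, gripper open.
Joint ranges: [-2.73, 2.73], [-0.86, 2.22], [0.23, 2.46], [-1.11, 4.25], [0.08, 2.63], [-2.82, 2.82]. Speed limits (rad/s): [2.79, 2.79, 3.14, 3.14, 3.14, 3.14].

## Interface

Orientations are given as a 3x3 rotation matrix whose columns are the frame's x, y, z axes.
In Python, from station import env gives the robot as it stands.
- The arm moves only by the tool step_arm, never from a script. Its argument "increments" is a list of rows, each a list of 5 numbers: the opening in per cent of the stroke, from 0 (shut) to 100 (fully open), then the shift along the tool's x, y, z in mm, then the turn about the tool's x in rad. A call has 1 to 12 rows; each row shifts and turns the pose as measured when the row begins, along the tool's axes as they then stand; what a row does not reach is not made up. A row lasts 1/12 s, in which the tool goes at most 41.7 mm and 7.16 degrees, less where a joint would pass 70% of its speed; a pose out of reach is approached as far as the arm can. A call is refused whole if a number of a shift passes 41.7 or a number of a turn 0.125, either way. A call with a gripper value outside its range is refused whole. The fingers move at their own pace and stop on an object; "newtons" is the grip in N (left out, the last holds). Time passes only in rows, so rows that do not move let the fingers close. It gives the time, the measured TCP pose, the force and the opening at its end, in the units of the state.
- env.get_obs(): the state, without advancing time (a new reading comes with each control period).
- env.get_image(name): name is "scene" or "top"; returns a dict with "img" (384x512x3 uint8, blue, green, red), "z_map" (384x512 float32, m along the optical axis (not along the pixel's ray), 0 where there is no reading), "fov_y" (degrees; the focal length in pixels is half the picture's height over the tangent of half this angle, whatever the lens; pixels are square), "cx", "cy" (the principal point, pixels), "D" ([k1, k2, p1, p2, k3] as OpenCV has them; the pictures are not rectified), "world_to_cam" (4x4, takes a point from world to camera coordinates). Camera axes: x right, y down, z forward; pixel columns grow to the right and rows downward; lengths in m; the calibration is good to about 2 mm. A picture is of the moment at which its call begins.
- env.sign_off(): hands the job in, once; it reports no verdict.
The state is a dict: "t": time; "joints": joint angles; "joint_vel": joint speeds; "effort": joint torques, N m; "tcp_pos": TCP position; "orientation": TCP orientation; "ft_force": force on the tool from outside, world axes, zero at the start; "wrist_torque": the same for the moment, N m; "finger_gap": finger opening in m.
Only numpy, scipy, OpenCV 4.12 (cv2) and the standard library are available. Lean on these libraries where they do the work, as an engineer would, in place of code of your own. Each camera call takes 0.05 s, during which the arm holds its last target.

## Task

Pick up the steel worm-drive band clamp by its key, carry it over the barb of the air outlet's stub and slide it all the way on, gently home against the shoulder. Then turn its key clockwise until the band is snug on the stub, firm but not overtightened, and let go. Leave the lidded cups where they stand.

Things in the scene. Friction and masses are not known exactly. Their poses are not given: they have to be found in the camera images.
- outlet: Fixed air outlet: grey block 120 x 120 mm, 66 mm high (rear part, from 35 mm behind the front face, 96 mm) on an 8 mm base plate. A slotted barbed stub sticks out level from its front along the outlet's own -x, axis 44.5 mm above the bench. Origin: on the bench below the stub's axis, in the plane of the block's front face; z up. The base plate reaches from x = -80 mm back, 55 mm to -y, 75 mm to +y.
- shoulder: Round shoulder at the root of the stub, 43 mm across, 6 mm thick; the band is slid home against its front face (x = -6 mm in the outlet's frame). Origin and axes as outlet.
- stub_tip (a point): Centre of the stub's free end, on its axis (x = -53 mm in the outlet's frame); axes as outlet. From here the barb widens from 15 to 18 mm radius and ends in a square back at x = -38 mm. Behind it is a 32 mm land up to the shoulder: its top 17 mm above the axis, its sides 18 mm out.
- stub_root (a point): Centre of the shoulder's front face, on the stub's axis (x = -6 mm in the outlet's frame); axes as outlet. The underside of the land is a sprung split tongue whose face lies 14 to 18.5 mm below the axis, different in every start: only feel tells when the band grips it.
- clamp: Loose steel band clamp, about 0.27 kg, standing on its flat foot (28 mm along x, y = -24 to +42 mm, 8 mm thick). Origin: underside of the foot, below the band's axis; x along that axis, z up. The band: a ring 28 mm long, axis level, inner radius 20, outer 23 mm. Beside it at y = +32 mm stands the worm housing (up to 45 mm) with the key on top. It goes on with its x along the outlet's x, foot down.
- band (a point): Centre of the band, on its axis, 32 mm above the foot's underside; axes as clamp. With the axes in line it clears the barb by 2 mm (the tongue below by 1 mm or more). Home: 14 mm in front of stub_root; the land leaves 4 mm of play. Released there it drops 3 mm and hangs with its top on the land, the foot 1.5 mm over the base plate, which keeps it upright.
- key_grip (a point): Centre of the key: upright flat blade 26 mm wide (its x), 8 mm thick (its y), 26 mm high, on a vertical screw 32 mm beside the band's axis (clamp y = +32), 79 mm above the foot's underside. Clockwise from above tightens: 3 to 5.6 rad in all, the first 2.6 always safe. Screw friction 0.26 N m either way; it stays where left. The squeeze adds about 0.0025 N m per N: snug is 0.12 N m above free running.
- pad: The clamp's pressure shoe, a plate 24 x 18 mm at the bottom of the band, raised 2.5 mm per radian of the key. Once it touches the tongue the squeeze grows by about 40 N per radian. Snug is about 45 N: more than 25 N, and overtightened above 70 N. Its top face is 10.5 mm above its origin, which is the clamp's origin when the screw is slack; z up.
- cup0: Lidded clear plastic cup, 88 mm across the lid, 67 mm high; origin: centre of its underside. Leave alone.
- cup1: Another such cup. Leave alone.
- cup2: Another such cup. Leave alone.

How it is judged:
On the way, in this order (a step that is already met when the one before it is completed fails the run):
1. the band has been slid over the barb and home against the shoulder, its screw still slack (x of band in the frame of stub_root between -0.0185 and -0.011 m and y of band in the frame of stub_root between -0.006 and 0.006 m and z of band in the frame of stub_root between -0.006 and 0.004 m and contact force between pad and anything else below 5 N), for 0.2 s.
2. the screw has been turned until the shoe squeezes the stub with more than 25 N (contact force between pad and anything else above 25 N), for 0.2 s.
At the end, for the whole second after the job is handed in: The band sits behind the barb on the land, its centre 11 to 20.5 mm in front of the shoulder's face and within 6 mm of the stub's axis sideways, aligned with the stub within 0.3 rad, upright within 0.2 rad, at rest, its shoe squeezing the stub with more than 25 N (x of band in the frame of stub_root between -0.0205 and -0.011 m and y of band in the frame of stub_root between -0.006 and 0.006 m and angle between the x axis of clamp and the x axis of outlet, either way round below 0.3 rad and angle between clamp's own z axis and vertical below 0.2 rad and contact force between pad and anything else above 25 N and linear speed of clamp below 0.02 m/s); the robot touches nothing.
It fails at once if the band was overtightened: the shoe squeezed the stub with more than 70 N (contact force between pad and anything else above 70 N).
It fails at once if the shoulder was rammed with more than 30 N (contact force between shoulder and anything else above 30 N).
It fails at once if a cup was shifted by more than 25 mm (distance of any of cup0, cup1, cup2 from where it was at the start of the episode above 0.025 m).
It also fails if it takes over 72 s, if anything falls off the work surface, if the arm or the gripper's body presses on something with over 40 N, if the wrist force passes 120 N, or if a joint passes its speed limit or range.

## Working session

There is one attempt and no reset: what is moved stays moved. The work goes in short steps, Python scripts to look and compute and a tool call to move; the robot and the scene stay as the last step left them, time stands still between calls to the robot, and variables do not carry over. Pictures are saved under pics/ and viewed, and the job is handed in when it is done.

Besides the shell and the picture viewer there is one more tool, called after "Call:" in YAML: its name, and indented under it one key for each argument. step_arm: Moves the arm, as the interface text tells. Its arguments: {"type":"object","properties":{"increments":{"type":"array","items":{"type":"array","items":{"type":"number"}}},"newtons":{"type":"number"}},"required":["increments"]}

```bash
ls; mkdir -p pics; cat > h.py <<'E'
import numpy as np, cv2
from station import env
def cam(n):
    d=env.get_image(n); h=d['img'].shape[0]
    f=h/2/np.tan(np.radians(d['fov_y'])/2)
    d['K']=np.array([[f,0,d['cx']],[0,f,d['cy']],[0,0,1]]); d['T']=np.array(d['world_to_cam']); d['D']=np.array(d['D'],float)
    return d
def ray(d,u,v):
    p=cv2.undistortPoints(np.array([[[u,v]]],float),d['K'],d['D'])[0,0]
    return np.array([p[0],p[1],1.])
def px(d,u,v,z=None):
    z=d['z_map'][int(round(v)),int(round(u))] if z is None else z
    return np.linalg.inv(d['T'])[:3]@np.append(ray(d,u,v)*z,1)
def atz(d,u,v,zw):
    Ti=np.linalg.inv(d['T']); r=Ti[:3,:3]@ray(d,u,v); o=Ti[:3,3]; return o+r*(zw-o[2])/r[2]
def proj(d,P):
    P=np.atleast_2d(P).astype(float); rv=cv2.Rodrigues(d['T'][:3,:3])[0]
    return cv2.projectPoints(P,rv,d['T'][:3,3],d['K'],d['D'])[0][:,0]
def cloud(d):
    h,w=d['z_map'].shape; u,v=np.meshgrid(np.arange(w),np.arange(h))
    p=cv2.undistortPoints(np.stack([u,v],-1).reshape(-1,1,2).astype(float),d['K'],d['D'])[:,0]
    z=d['z_map'].reshape(-1); c=np.c_[p*z[:,None],z,np.ones_like(z)]
    P=(c@np.linalg.inv(d['T']).T)[:,:3]; P[z<=0]=np.nan
    return P.reshape(h,w,3)
E
python3 - <<'E'
from h import *
o=env.get_obs(); print({k:np.round(v,3).tolist() for k,v in o.items()})
for n in('scene','top'):
    d=cam(n); cv2.imwrite(f'pics/{n}0.png',cv2.resize(d['img'],(800,600))); print(n,d['D'],d['fov_y'],np.linalg.inv(d['T'])[:3,3])
    np.save(f'{n}0.npy',d,allow_pickle=True)
E
```

```text
pics
{'t': 0.0, 'joints': [1.138, 0.207, 1.543, -0.0, 1.393, -0.151], 'joint_vel': [0.002, 0.001, 0.0, -0.0, 0.002, -0.001], 'effort': [-0.0, -37.087, -28.142, 0.07, 0.036, -0.0], 'tcp_pos': [0.16, 0.552, 0.301], 'orientation': [[-0.001, 0.279, 0.96], [-0.002, 0.96, -0.279], [-1.0, -0.002, -0.0]], 'ft_force': [1.068, 0.411, 0.495], 'wrist_torque': [-0.059, 0.014, 0.024], 'finger_gap': 0.095}
scene [-0.15959717  0.          0.          0.          0.        ] 48.16026113924204 [ 1.34981057 -0.095734    1.13113781]
top [-0.11032115  0.          0.          0.          0.        ] 50.6062106088411 [ 0.47444805 -0.05325122  1.09820091]
```

View pics/scene0.png

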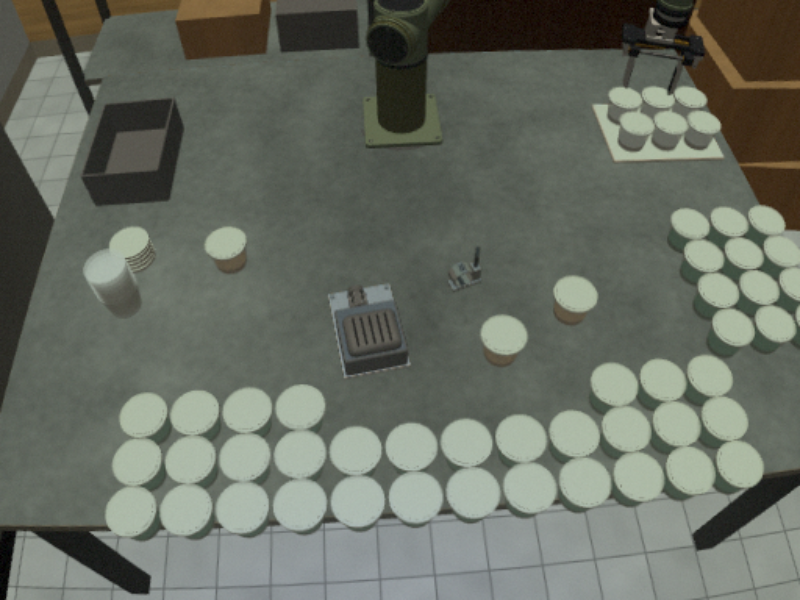

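View pics/top0.png

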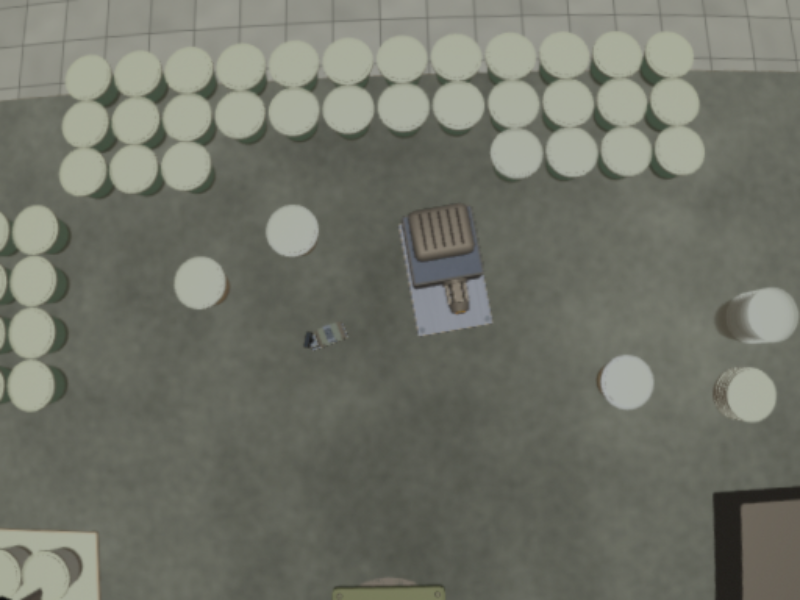

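The scene view shows the clamp at about (465,270) and the outlet at (368,330). In the top view they are at (325,337) and (447,260), with the stub pointing towards the robot. Next I'll enlarge crops of both.

```bash
python3 - <<'E'
from h import *
d=np.load('top0.npy',allow_pickle=True).item()
c=d['img'][190:240,185:235]; 
a=cv2.resize(c,(600,600),interpolation=cv2.INTER_CUBIC); cv2.imwrite('pics/t_cl.png',a)
c=d['img'][125:221,240:336]; cv2.imwrite('pics/t_ou.png',cv2.resize(c,(600,600),interpolation=cv2.INTER_CUBIC))
d=np.load('scene0.npy',allow_pickle=True).item()
c=d['img'][150:200,270:330]; cv2.imwrite('pics/s_cl.png',cv2.resize(c,(720,600),interpolation=cv2.INTER_CUBIC))
for n in('top','scene'):
    d=np.load(n+'0.npy',allow_pickle=True).item();P=cloud(d)
    m=(P[...,2]>0.012)&(P[...,0]>.3)&(P[...,0]<.75)&(P[...,1]>-.2)&(P[...,1]<.25)
    k,l,s,ce=cv2.connectedComponentsWithStats(m.astype(np.uint8))
    for i in range(1,k):
        if s[i,4]>20: print(n,s[i],P[l==i].min(0).round(3),P[l==i].max(0).round(3))
E
```

```text
top [170 131  34  34 905] [0.655 0.098 0.012] [0.743 0.185 0.076]
top [ 257  130   53   71 2556] [ 0.554 -0.175  0.013] [ 0.732 -0.041  0.102]
top [194 206  28  17 289] [0.503 0.058 0.012] [0.545 0.12  0.094]
scene [287 157  21  26 281] [0.499 0.06  0.012] [0.546 0.126 0.098]
scene [ 213  182   49   58 1910] [ 0.54  -0.181  0.012] [ 0.734 -0.039  0.104]
scene [308 201  29  33 724] [0.652 0.099 0.012] [0.742 0.183 0.076]
```

View pics/t_cl.png

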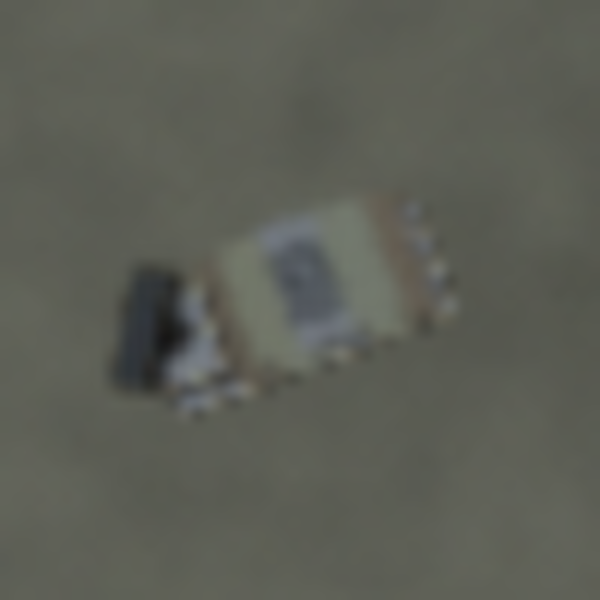

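View pics/t_ou.png

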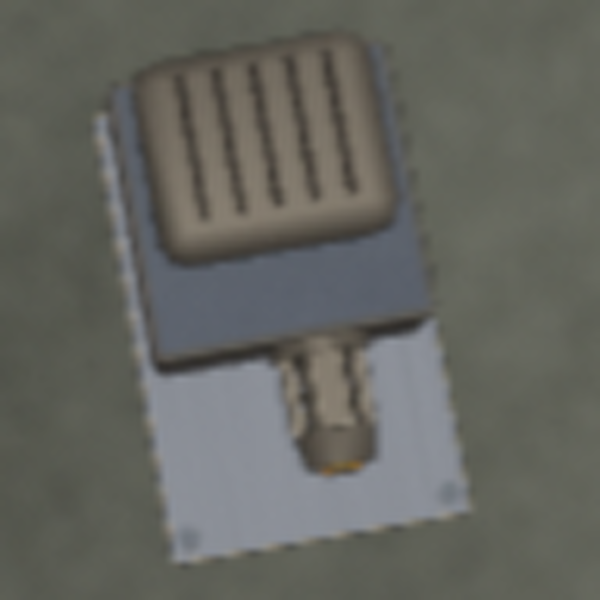

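View pics/s_cl.png

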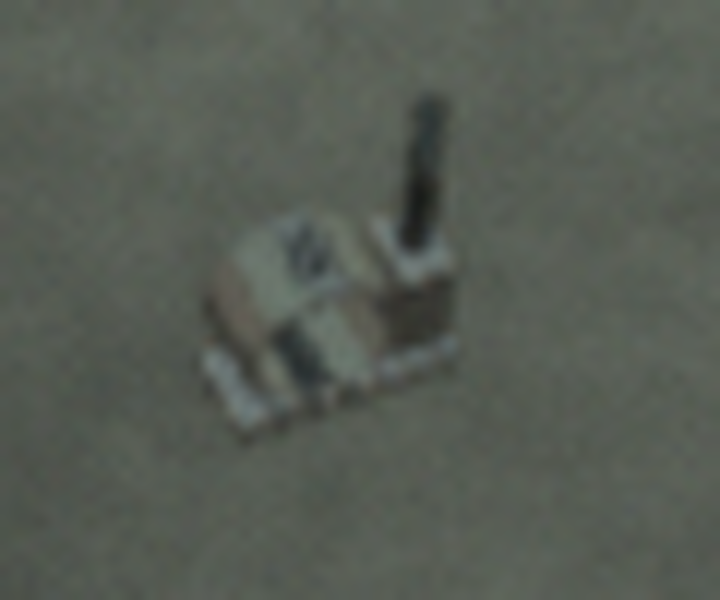

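```bash
python3 - <<'E'
from h import *
d=np.load('scene0.npy',allow_pickle=True).item()
c=d['img'][176:244,206:266]; cv2.imwrite('pics/s_ou.png',cv2.resize(c,None,fx=8.8,fy=8.8,interpolation=cv2.INTER_CUBIC))
d=np.load('top0.npy',allow_pickle=True).item()
def t(u,v,z): return (atz(d,240+(u+.5)/6.25-.5,125+(v+.5)/6.25-.5,z)).round(4)
FL=t(174,560,.008);FR=t(470,511,.008);BL=t(100,116,.008)
print(FL,FR,BL,np.linalg.norm(FL-FR))
e=FL-FR; print('yaw',np.arctan2(-e[0],e[1]))
a=t(160,368,.074);b=t(432,318,.074); e=a-b; print(a,b,np.linalg.norm(e),'yaw',np.arctan2(-e[0],e[1]))
P=cloud(d)
# key depth
m=(P[...,2]>0.06)&(P[...,0]>.48)&(P[...,0]<.57)&(P[...,1]>.05)&(P[...,1]<.14)
print(P[m].round(4))
d=np.load('scene0.npy',allow_pickle=True).item();P=cloud(d)
m=(P[...,2]>0.06)&(P[...,0]>.48)&(P[...,0]<.57)&(P[...,1]>.05)&(P[...,1]<.14)
print(P[m].round(4))
E
```

```text
[ 0.521  -0.0638  0.008 ] [ 0.5383 -0.1917  0.008 ] [ 0.7159 -0.0375  0.008 ] 0.12906471245077022
yaw 0.13444595427904524
[ 0.5963 -0.0599  0.074 ] [ 0.6134 -0.1712  0.074 ] 0.11260595010921932 yaw 0.15244677624085384
[[0.528  0.1152 0.0886]
 [0.5277 0.1118 0.0935]
 [0.5254 0.1147 0.0915]
 [0.5254 0.1123 0.0909]
 [0.5252 0.1096 0.0923]
 [0.5255 0.1081 0.086 ]
 [0.5262 0.1081 0.0695]
 [0.523  0.115  0.09  ]
 [0.5229 0.1126 0.0894]
 [0.5229 0.1102 0.0887]
 [0.5232 0.1089 0.0808]
 [0.5239 0.1089 0.0647]
 [0.5204 0.1148 0.0914]
 [0.5203 0.1122 0.0917]
 [0.5204 0.1102 0.089 ]
 [0.5208 0.1094 0.0784]
 [0.518  0.1174 0.0911]
 [0.5179 0.1148 0.0918]
 [0.5178 0.1119 0.0938]
 [0.5179 0.1101 0.0896]
 [0.5185 0.1104 0.0723]
 [0.5156 0.1178 0.0893]
 [0.5153 0.1145 0.0936]
 [0.5154 0.1125 0.0906]
 [0.5155 0.1105 0.0873]
 [0.5159 0.1098 0.0761]
 [0.5129 0.1171 0.0936]
 [0.513  0.115  0.0908]
 [0.5129 0.1125 0.091 ]
 [0.513  0.1107 0.0868]
 [0.5135 0.1107 0.0705]
 [0.5105 0.1173 0.0924]
 [0.5104 0.1145 0.0944]
 [0.5104 0.1124 0.0916]
 [0.5108 0.1119 0.0794]
 [0.5111 0.1111 0.0682]
 [0.5081 0.1178 0.
[... 363 characters left out ...]
55]
 [0.5025 0.1193 0.0902]
 [0.5111 0.1144 0.0961]
 [0.5107 0.1177 0.0954]
 [0.5164 0.1135 0.0977]
 [0.5154 0.1169 0.0962]
 [0.5081 0.1128 0.0828]
 [0.5179 0.1136 0.0946]
 [0.5174 0.1169 0.0938]
 [0.5212 0.11   0.0941]
 [0.5196 0.1136 0.0917]
 [0.5218 0.1162 0.0943]
 [0.5234 0.1099 0.0918]
 [0.5224 0.1133 0.0903]
 [0.5248 0.1159 0.093 ]
 [0.5246 0.11   0.0884]
 [0.5267 0.1126 0.0907]
 [0.5279 0.1155 0.092 ]
 [0.5237 0.1107 0.0822]
 [0.5249 0.1135 0.0834]
 [0.5288 0.1157 0.088 ]
 [0.5262 0.1104 0.0804]
 [0.5261 0.1137 0.0799]
 [0.5259 0.1169 0.0793]
 [0.5268 0.1107 0.076 ]
 [0.5277 0.1137 0.0769]
 [0.5217 0.1124 0.0644]
 [0.5253 0.1148 0.0687]
 [0.5325 0.0794 0.0609]
 [0.5381 0.0977 0.0611]]
```

View pics/s_ou.png

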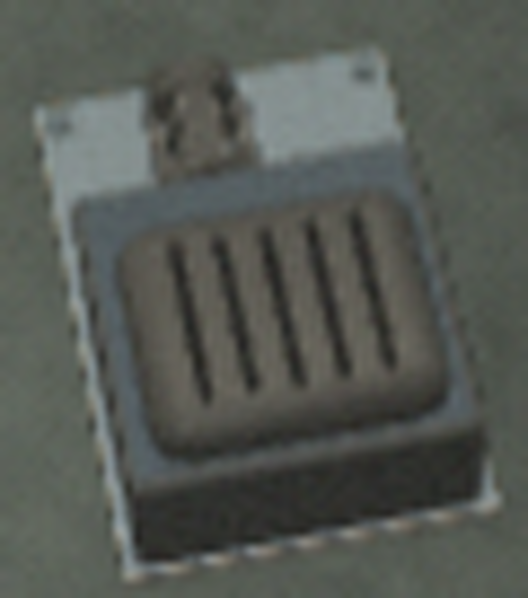

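```bash
cat > fit.py <<'E'
from h import *
from scipy.optimize import least_squares
def Tf(p): 
    c,s=np.cos(p[2]),np.sin(p[2]); return lambda X:(np.atleast_2d(X)@np.array([[c,-s,0],[s,c,0],[0,0,1]]).T+np.array([p[0],p[1],0]))
def lin(d,poly,f,n=20):
    pass
E
python3 - <<'E'
from fit import *
dt=np.load('top0.npy',allow_pickle=True).item();ds=np.load('scene0.npy',allow_pickle=True).item()
for d in(dt,ds):
    P=cloud(d)
    m=(P[...,0]>.55)&(P[...,0]<.75)&(P[...,1]>-.19)&(P[...,1]<-.03)
    z=P[m][:,2]; print(np.histogram(z,bins=np.arange(-.004,.11,.004)))
    print('bench z',np.nanmedian(P[230:300,100:180,2]))
def t(u,v): return [240+(u+.5)/6.25-.5,125+(v+.5)/6.25-.5]
def s(u,v): return [206+(u+.5)/8.8-.5,176+(v+.5)/8.8-.5]
T=[(t(174,560),(-.08,.075,.008)),(t(470,511),(-.08,-.055,.008)),(t(100,116),(None,.075,.008))]
S=[(s(42,108),(-.08,-.055,.008)),(s(381,50),(-.08,.075,.008)),(s(130,577),(None,-.055,.0)),(s(496,508),(None,.075,.0))]
def res(p,each=False):
    r=[]
    for d,L in((dt,T),(ds,S)):
        for uv,X in L:
            X=[p[3] if X[0] is None else X[0],X[1],X[2]]
            r.append(proj(d,Tf(p)(X))[0]-uv)
    return np.array(r) if each else np.ravel(r)
q=least_squares(res,[.6,-.12,.15,.12],loss='soft_l1',f_scale=.5); print(q.x); print(res(q.x,True).round(2))
np.save('outlet0.npy',q.x)
p=q.x
segs=[]
def ring(x,r,n=16,z0=.0445): return [(x,r*np.cos(a),z0+r*np.sin(a)) for a in np.linspace(0,2*np.pi,n+1)]
base=[(-.08,-.055,.008),(-.08,.075,.008),(p[3],.075,.008),(p[3],-.055,.008),(-.08,-.055,.008)]
blk=[(0,-.055,.074),(0,.065,.074),(p[3],.065,.074),(p[3],-.055,.074),(0,-.055,.074)]
for d,n,k,(x0,x1,y0,y1) in((dt,'t',6,(240,336,125,221)),(ds,'s',8,(206,270,176,244))):
    a=cv2.resize(d['img'][y0:y1,x0:x1],None,fx=k,fy=k,interpolation=cv2.INTER_CUBIC)
    for L,col in((base,(0,255,0)),(blk,(0,0,255)),(ring(-.038,.018),(255,255,0)),(ring(-.053,.015),(255,0,0)),(ring(-.006,.0215),(0,255,255)),([(-.053,0,.0445),(0,0,.0445)],(255,255,255))):
        q=((proj(d,Tf(p)(L))-[x0,y0]+.5)*k-.5); cv2.polylines(a,[np.round(q*16).astype(int)],False,col,1,cv2.LINE_AA,4)
    cv2.imwrite(f'pics/ov_{n}.png',a)
E
```

```text
(array([452, 342, 501, 314,  16,   6,   4,   9,   5,   5,  14,  10,  32,
        81,  57,  93, 338, 548,  59,   2,   5,  30,  72, 169, 649, 344,
        16,   0]), array([-0.004,  0.   ,  0.004,  0.008,  0.012,  0.016,  0.02 ,  0.024,
        0.028,  0.032,  0.036,  0.04 ,  0.044,  0.048,  0.052,  0.056,
        0.06 ,  0.064,  0.068,  0.072,  0.076,  0.08 ,  0.084,  0.088,
        0.092,  0.096,  0.1  ,  0.104,  0.108]))
bench z -0.0010282311258034138
(array([213, 526, 158, 170,  59,  24,  27,  30,  35,  22,  27,  31,  28,
        53,  52,  53, 130, 284, 148,  11,  15,  26,  43,  74, 244, 403,
       106,   1]), array([-0.004,  0.   ,  0.004,  0.008,  0.012,  0.016,  0.02 ,  0.024,
        0.028,  0.032,  0.036,  0.04 ,  0.044,  0.048,  0.052,  0.056,
        0.06 ,  0.064,  0.068,  0.072,  0.076,  0.08 ,  0.084,  0.088,
        0.092,  0.096,  0.1  ,  0.104,  0.108]))
bench z 0.06503739748124249
[ 0.6095081  -0.12612468  0.13655691  0.11340632]
[[-0.41  0.38]
 [-0.06  0.2 ]
 [-0.37  1.55]
 [-0.82  0.62]
 [ 0.2   0.33]
 [-1.02  0.46]
 [-0.03  0.34]]
```

View pics/ov_t.png

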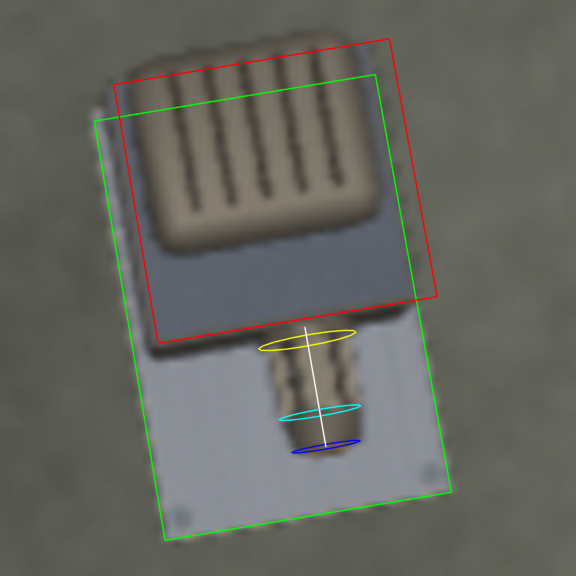

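View pics/ov_s.png

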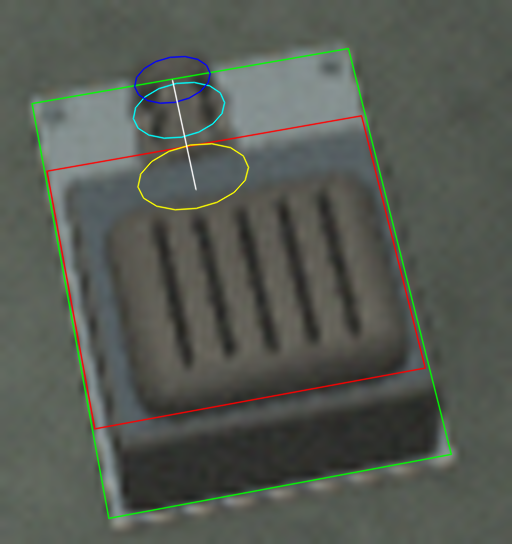

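```bash
python3 - <<'E'
from h import *
dt=np.load('top0.npy',allow_pickle=True).item();ds=np.load('scene0.npy',allow_pickle=True).item()
a=cv2.resize(dt['img'][172:204,276:308],None,fx=18,fy=18,interpolation=cv2.INTER_CUBIC)
b=cv2.resize(ds['img'][176:204,214:246],None,fx=18,fy=18,interpolation=cv2.INTER_CUBIC)
cv2.imwrite('pics/st.png',cv2.convertScaleAbs(a,alpha=1.6)); cv2.imwrite('pics/ss.png',cv2.convertScaleAbs(b,alpha=1.6))
E
```

```text
(no output)
```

View pics/st.png

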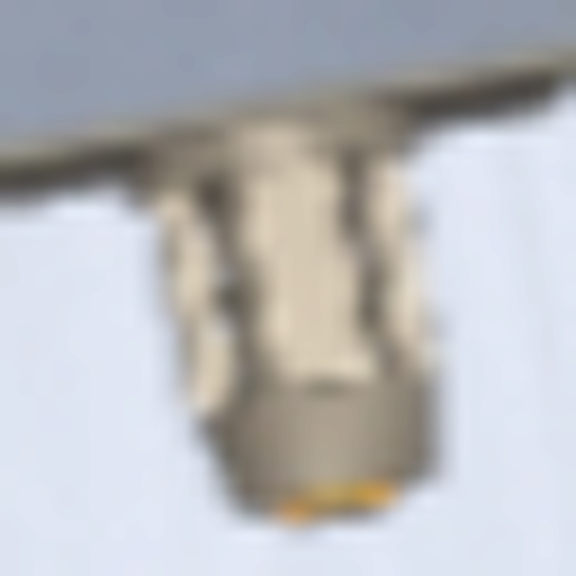

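View pics/ss.png

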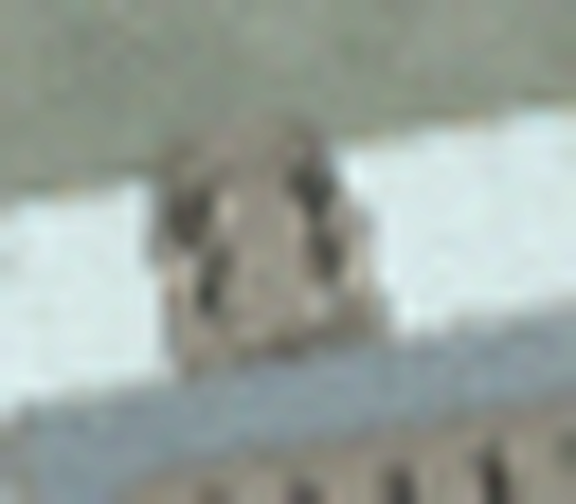

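```bash
python3 - <<'E'
from fit import *
dt=np.load('top0.npy',allow_pickle=True).item();ds=np.load('scene0.npy',allow_pickle=True).item()
t=lambda u,v,z:atz(dt,276+(u+.5)/18-.5,172+(v+.5)/18-.5,z)
s=lambda u,v,z:atz(ds,214+(u+.5)/18-.5,176+(v+.5)/18-.5,z)
z=.0445
A=t(160,210,z);B=t(195,405,z);C=t(417,200,z);D=t(440,400,z)
for a,b in((A,B),(C,D)):
    e=a-b; print('top',a.round(4),b.round(4),np.arctan2(e[1],e[0]))
A=s(152,200,z);B=s(180,370,z);C=s(328,150,z);D=s(385,320,z)
for a,b in((A,B),(C,D)):
    e=b-a; print('scene',a.round(4),b.round(4),np.arctan2(e[1],e[0]))
# base plate points
tt=lambda u,v,z:atz(dt,240+(u+.5)/6.25-.5,125+(v+.5)/6.25-.5,z)
sc=lambda u,v,z:atz(ds,206+(u+.5)/8.8-.5,176+(v+.5)/8.8-.5,z)
for nm,L in(('top',[tt(174,560,.008),tt(470,511,.008),tt(100,116,.008)]),('scene',[sc(381,50,.008),sc(42,108,.008),sc(496,505,0),sc(130,577,0)])):
    print(nm,np.array(L).round(4).tolist())
E
```

```text
top [ 0.599  -0.1103  0.0445] [ 0.5704 -0.1144  0.0445] 0.14138666052158547
top [ 0.5993 -0.1476  0.0445] [ 0.5701 -0.1498  0.0445] 0.07517726300739619
scene [ 0.5602 -0.1494  0.0445] [ 0.5963 -0.1456  0.0445] 0.10497668339332414
scene [ 0.5518 -0.1185  0.0445] [ 0.5886 -0.1102  0.0445] 0.2216822186331994
top [[0.521, -0.0638, 0.008], [0.5383, -0.1917, 0.008], [0.7159, -0.0375, 0.008]]
scene [[0.5187, -0.0633, 0.008], [0.5355, -0.1888, 0.008], [0.7093, -0.0361, 0.0], [0.728, -0.1621, -0.0]]
```

```bash
python3 - <<'E'
from fit import *
dt=np.load('top0.npy',allow_pickle=True).item();ds=np.load('scene0.npy',allow_pickle=True).item()
t=lambda u,v:[185+(u+.5)/12-.5,190+(v+.5)/12-.5]
s=lambda u,v:[270+(u+.5)/12-.5,150+(v+.5)/12-.5]
T=[(t(412,203),(.014,-.024,.008)),(t(458,308),(-.014,-.024,.008)),(t(186,414),(-.014,.042,.008))]
S=[(s(208,352),(-.014,-.024,.008)),(s(243,435),(.014,-.024,.004)),(s(456,347),(.014,.042,.004))]
def res(p,each=False,TS=(T,S)):
    r=[proj(d,Tf(p)(X))[0]-uv for d,L in((dt,TS[0]),(ds,TS[1])) for uv,X in L]
    return np.array(r) if each else np.ravel(r)
for TS in((T,S),(T,[]),([],S)):
    q=least_squares(res,[.52,.08,.2],kwargs=dict(TS=TS)); print(q.x.round(4)); print(res(q.x,True,TS).round(2).tolist())
    print('key',Tf(q.x)((0,.032,.079)))
q=least_squares(res,[.52,.08,.2]); p=q.x; np.save('clamp0.npy',p)
def ring(x,r,n=24,z0=.032): return [(x,r*np.cos(a),z0+r*np.sin(a)) for a in np.linspace(0,2*np.pi,n+1)]
def box(c,ang):
    R=np.array([[np.cos(ang),-np.sin(ang)],[np.sin(ang),np.cos(ang)]])
    return [(*(R@v+c),.092) for v in np.array([(.013,.004),(.013,-.004),(-.013,-.004),(-.013,.004),(.013,.004)])]
foot=[(-.014,-.024,.008),(-.014,.042,.008),(.014,.042,.008),(.014,-.024,.008),(-.014,-.024,.008)]
kc=np.array([0,.032])
for d,n,k,(x0,x1,y0,y1) in((dt,'t',12,(185,235,190,240)),(ds,'s',12,(270,330,150,200))):
    a=cv2.resize(d['img'][y0:y1,x0:x1],None,fx=k,fy=k,interpolation=cv2.INTER_CUBIC)
    for L,col in((foot,(0,255,0)),(ring(-.014,.023),(0,0,255)),(ring(.014,.023),(255,255,0)),(box(kc,-.40),(0,255,255))):
        qq=((proj(d,Tf(p)(L))-[x0,y0]+.5)*k-.5); cv2.polylines(a,[np.round(qq*16).astype(int)],False,col,1,cv2.LINE_AA,4)
    cv2.imwrite(f'pics/ovc_{n}.png',a)
E
```

```text
[0.5249 0.0848 0.3576]
[[-0.35, -0.3], [-0.36, 0.58], [-0.39, 0.95], [-1.09, 0.45], [-0.14, 0.56], [-0.03, 1.02]]
key [[0.5136666  0.11478198 0.079     ]]
[0.526  0.0837 0.3374]
[[0.2, -0.61], [-0.0, 0.35], [-0.2, 0.26]]
key [[0.5154307  0.11390895 0.079     ]]
[0.5222 0.0864 0.3769]
[[-0.69, -0.1], [0.4, -0.06], [0.29, 0.14]]
key [[0.51044783 0.11618454 0.079     ]]
```

View pics/ovc_t.png

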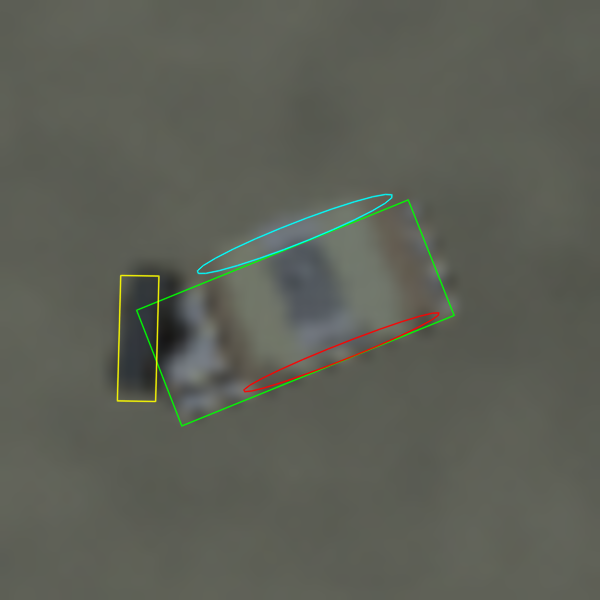

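View pics/ovc_s.png

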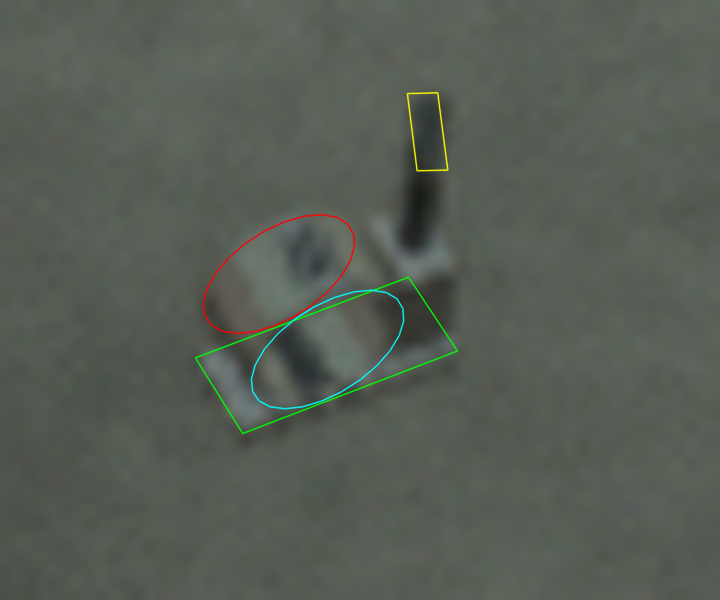

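Call:
step_arm:
  increments:
    - [100,4,-23,33,0]
    - [100,4,-23,33,0]
    - [100,4,-23,33,0]
    - [100,4,-23,33,0]
    - [100,4,-23,33,0]
    - [100,4,-23,33,0]
    - [100,4,-23,33,0]
    - [100,4,-23,33,0]
    - [100,4,-23,33,0]
    - [100,4,-23,33,0]
    - [100,4,-23,33,0]
    - [100,4,-23,33,0]

```text
t: 1.1
tcp_pos: [0.4673, 0.1692, 0.247]
orientation: [[-0.006, 0.262, 0.965], [-0.001, 0.965, -0.262], [-1.0, -0.002, -0.006]]
ft_force: [0.3, 0.9, -0.4]
finger_gap: 0.0944
```

```bash
cat > go.py <<'E'
import sys
from h import *
# usage: go.py gx gy gz keyyangle -> remaining shift in tool axes
o=env.get_obs(); R=np.array(o['orientation']);p=np.array(o['tcp_pos'])
print('t',round(float(o['t']),2),'tcp',p.round(4),'yang',np.arctan2(R[1,1],R[0,1]).round(4),'tilt',R[:2,0].round(4),'j',np.round(o['joints'],3),'F',np.round(o['ft_force'],2),'M',np.round(o['wrist_torque'],3),'gap',round(float(o['finger_gap']),4))
if len(sys.argv)>1:
    a=[float(v) for v in sys.argv[1:]]
    print('shift mm',(R.T@(np.array(a[:3])-p)*1000).round(1))
    if len(a)>3: print('turn',np.round(np.arctan2(R[1,1],R[0,1])-a[3],4))
E
python3 go.py .5152 .1142 .25 1.45
```

```text
t 1.1 tcp [0.4673 0.1692 0.247 ] yang 1.3053 tilt [-0.0061 -0.0006] j [ 1.730e-01  9.900e-02  1.786e+00  1.000e-03  1.263e+00 -1.133e+00] F [ 0.33  0.91 -0.38] M [ 0.034 -0.04   0.025] gap 0.0944
shift mm [ -3.2 -40.6  60.6]
turn -0.1447
```

Call:
step_arm:
  increments:
    - [100,0,-20,30,0]
    - [100,0,-20,30,0]
    - [100,0,0,0,-0.08]
    - [100,0,0,0,-0.06]
    - [100,0,0,0,0]

```text
t: 1.52
tcp_pos: [0.5201, 0.1025, 0.2433]
orientation: [[-0.009, 0.132, 0.991], [-0.003, 0.991, -0.132], [-1.0, -0.004, -0.009]]
ft_force: [-0.2, 0.4, -0.4]
finger_gap: 0.0939
```

```bash
python3 go.py .5152 .1142 .25 1.45; python3 - <<'E'
from h import *
for n in('top','scene'):
    d=cam(n); np.save(n+'1.npy',d,allow_pickle=True)
    c=proj(d,[.515,.114,.1])[0].astype(int); print(n,c)
    x0,y0=c[0]-40,c[1]-40
    cv2.imwrite(f'pics/{n}1.png',cv2.resize(d['img'][y0:y0+80,x0:x0+80],(600,600),interpolation=cv2.INTER_CUBIC))
E
```

```text
t 1.52 tcp [0.5201 0.1025 0.2433] yang 1.4381 tilt [-0.0094 -0.0032] j [ 0.033  0.174  1.708 -0.003  1.268 -1.405] F [-0.21  0.39 -0.41] M [-0.008 -0.012  0.019] gap 0.0939
shift mm [-6.7 10.9 -6.5]
turn -0.0119
top [195 217]
scene [305 159]
```

View pics/top1.png

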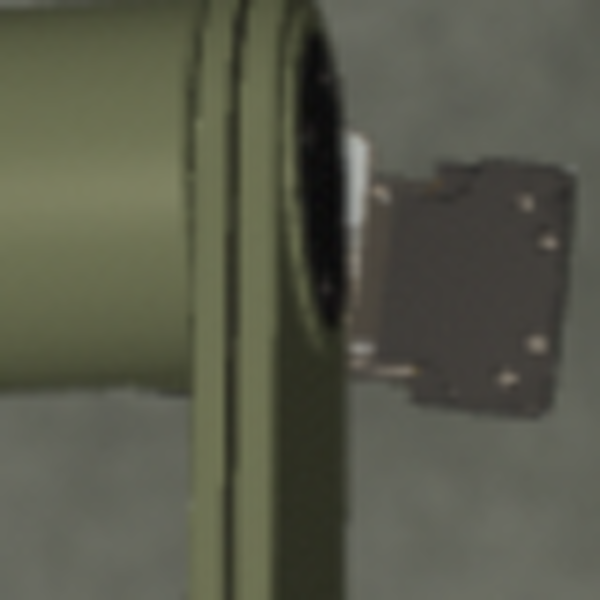

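View pics/scene1.png

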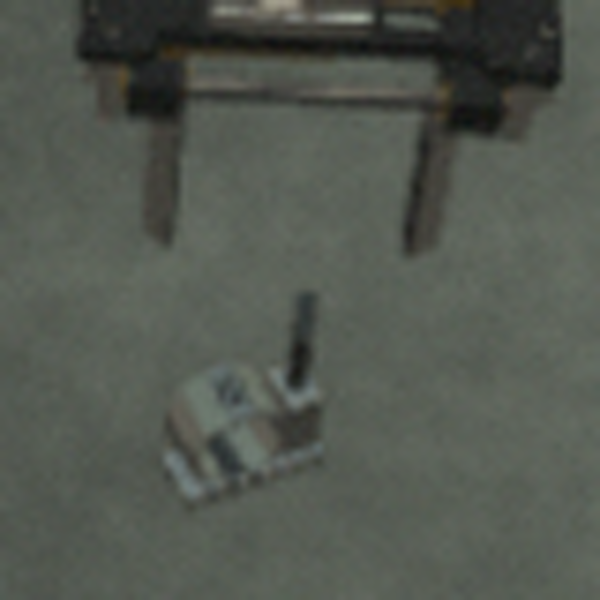

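```bash
python3 - <<'E'
from h import *
d=np.load('scene1.npy',allow_pickle=True).item()
o=env.get_obs();R=np.array(o['orientation']);p=np.array(o['tcp_pos'])
c=[305,159];x0,y0=c[0]-40,c[1]-40
k=7.5
a=cv2.resize(d['img'][y0:y0+80,x0:x0+80],(600,600),interpolation=cv2.INTER_CUBIC)
def dr(L,col):
    q=((proj(d,L)-[x0,y0]+.5)*k-.5); cv2.polylines(a,[np.round(q*16).astype(int)],False,col,1,cv2.LINE_AA,4)
for s in(1,-1):
    for yy in(.047,.0595):
        dr([p+R@np.array(v) for v in((.05,s*yy,.008),(.097,s*yy,.008),(.097,s*yy,-.008))],(0,0,255))
def box(c,ang,z):
    Rr=np.array([[np.cos(ang),-np.sin(ang)],[np.sin(ang),np.cos(ang)]])
    return [(*(Rr@v+c),z) for v in np.array([(.013,.004),(.013,-.004),(-.013,-.004),(-.013,.004),(.013,.004)])]
dr(box(np.array([.5152,.1142]),-.12,.092),(0,255,255));dr(box(np.array([.5152,.1142]),-.12,.066),(0,255,255))
cv2.imwrite('pics/s1ov.png',a)
E
```

```text
(no output)
```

View pics/s1ov.png

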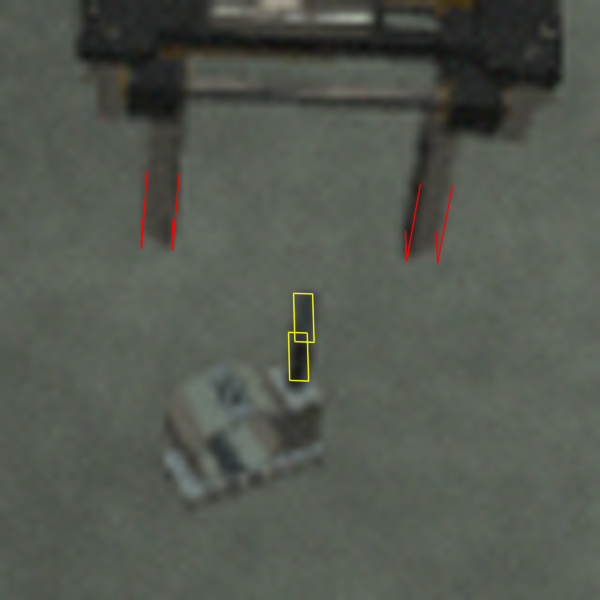

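Call:
step_arm:
  increments:
    - [100,-3,11,-6,-0.012]
    - [100,0,0,0,0]
    - [60,0,0,0,0]

```text
t: 1.87
tcp_pos: [0.5131, 0.1177, 0.246]
orientation: [[-0.012, 0.121, 0.993], [-0.002, 0.993, -0.121], [-1.0, -0.004, -0.011]]
ft_force: [0.1, -0.2, -0.3]
finger_gap: 0.0901
```

```bash
python3 go.py .5155 .1140 .159 1.45
```

```text
t 1.87 tcp [0.5131 0.1177 0.246 ] yang 1.4494 tilt [-0.0117 -0.0023] j [ 0.062  0.165  1.714 -0.002  1.275 -1.387] F [ 0.13 -0.24 -0.32] M [-0.024  0.06   0.052] gap 0.0901
shift mm [87.  -3.1  3.8]
turn -0.0006
```

Call:
step_arm:
  increments:
    - [40,16,-3,4.7,0]
    - [40,16,0,0,0]
    - [40,16,0,0,0]
    - [40,14,0,0,0]
    - [40,10,0,0,0]
    - [40,6,0,0,0]

```text
t: 2.37
tcp_pos: [0.5175, 0.1192, 0.1696]
orientation: [[-0.001, 0.114, 0.993], [-0.002, 0.993, -0.114], [-1.0, -0.002, -0.001]]
ft_force: [0.5, 0.2, -0.2]
finger_gap: 0.0506
```

```bash
python3 go.py .5164 .1141 .159 1.45;python3 - <<'E'
from h import *
for n in('scene',):
    d=cam(n); np.save(n+'2.npy',d,allow_pickle=True)
    x0,y0=265,119
    cv2.imwrite(f'pics/{n}2.png',cv2.resize(d['img'][y0:y0+80,x0:x0+80],(600,600),interpolation=cv2.INTER_CUBIC))
E
```

```text
t 2.37 tcp [0.5175 0.1192 0.1696] yang 1.4563 tilt [-0.0013 -0.0015] j [ 0.064  0.266  1.768 -0.002  1.109 -1.391] F [ 0.48  0.15 -0.17] M [ 0.025 -0.033  0.078] gap 0.0506
shift mm [10.7 -5.2 -0.5]
turn 0.0063
```

View pics/scene2.png

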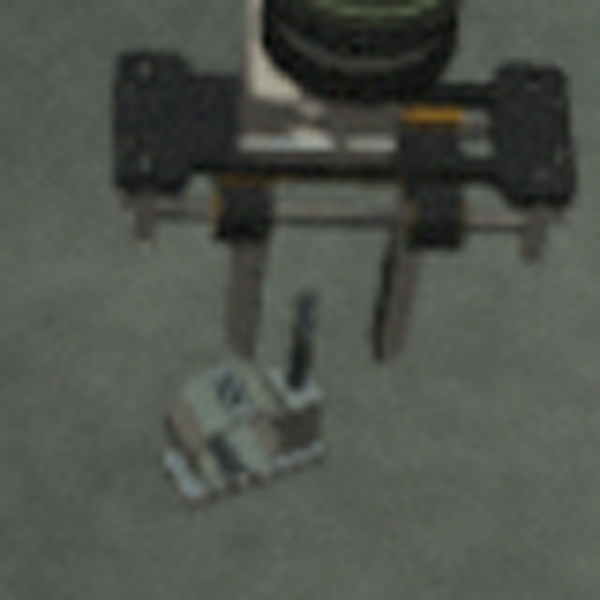

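The key sits between the open jaws, a few millimetres off centre. I'll centre on it, lower and close.

Call:
step_arm:
  increments:
    - [40,6,-5,-2,0]
    - [40,4,0,0,0]
    - [40,0.5,0,0,0]

```text
t: 2.67
tcp_pos: [0.5144, 0.1146, 0.1582]
orientation: [[-0.002, 0.113, 0.994], [-0.002, 0.994, -0.113], [-1.0, -0.002, -0.002]]
ft_force: [0.5, -0.5, 0.2]
finger_gap: 0.0376
```

```bash
python3 go.py .5157 .1141 .159 1.45
```

```text
t 2.67 tcp [0.5144 0.1146 0.1582] yang 1.4574 tilt [-0.002  -0.0017] j [ 0.056  0.275  1.785 -0.002  1.084 -1.401] F [ 0.55 -0.5   0.21] M [ 0.03  -0.019  0.01 ] gap 0.0376
shift mm [-0.8 -0.4  1.4]
turn 0.0074
```

Call:
step_arm:
  increments:
    - [25,0,0,1.3,0]
    - [15,0,0,0,0]
    - [5,0,0,0,0]
    - [0,0,0,0,0]
    - [0,0,0,0,0]
    - [0,0,0,0,0]
  newtons: 20

```text
t: 3.17
tcp_pos: [0.5171, 0.1141, 0.1602]
orientation: [[0.001, 0.114, 0.993], [-0.002, 0.993, -0.114], [-1.0, -0.002, 0.002]]
ft_force: [-0.4, -0.1, -1.6]
finger_gap: 0.0078
```

```bash
python3 go.py .5157 .1141 .159 1.45
```

```text
t 3.17 tcp [0.5171 0.1141 0.1602] yang 1.4565 tilt [ 0.0013 -0.0018] j [ 0.054  0.275  1.779 -0.002  1.086 -1.401] F [-0.38 -0.07 -1.62] M [-0.2    0.082 -0.069] gap 0.0078
shift mm [ 1.2 -0.1 -1.4]
turn 0.0065
```

Call:
step_arm:
  increments:
    - [0,0,0,0,0]
    - [0,-6,0,0,0]
    - [0,-15,0,0,0]
    - [0,-20,0,0,0]
    - [0,-15,0,0,0]
    - [0,0,0,0,0]
  newtons: 60

```text
t: 3.67
tcp_pos: [0.5141, 0.1143, 0.2154]
orientation: [[-0.008, 0.114, 0.993], [-0.001, 0.993, -0.114], [-1.0, -0.002, -0.007]]
ft_force: [0.8, 0.2, -2.2]
finger_gap: 0.0079
```

```bash
python3 go.py .5 -.05 .2 ;python3 - <<'E'
from h import *
for n in('scene','top'):
    d=cam(n); np.save(n+'3.npy',d,allow_pickle=True)
    x0,y0=(265,119) if n=='scene' else (160,170)
    cv2.imwrite(f'pics/{n}3.png',cv2.resize(d['img'][y0:y0+80,x0:x0+80],(600,600),interpolation=cv2.INTER_CUBIC))
E
```

```text
t 3.67 tcp [0.5141 0.1143 0.2154] yang 1.4565 tilt [-0.0076 -0.0012] j [ 5.500e-02  1.990e-01  1.743e+00 -1.000e-03  1.208e+00 -1.401e+00] F [ 0.82  0.23 -2.17] M [ 0.03  -0.096  0.021] gap 0.0079
shift mm [  15.8 -164.8    4.8]
```

View pics/scene3.png

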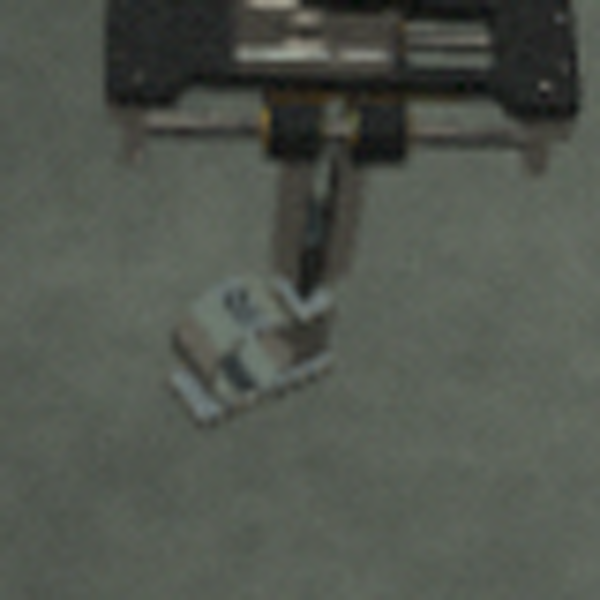

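View pics/top3.png

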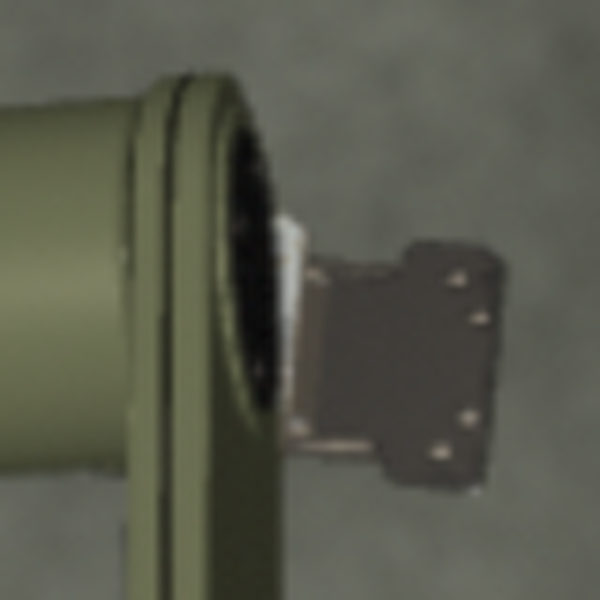

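Call:
step_arm:
  increments:
    - [0,0,-20,0,0.05]
    - [0,0,-25,0,0.05]
    - [0,0,-25,0,0.05]
    - [0,0,-25,0,0.05]
    - [0,0,-25,0,0]
    - [0,0,-15,0,0]

```text
t: 4.27
tcp_pos: [0.4767, -0.0175, 0.2051]
orientation: [[-0.024, 0.311, 0.95], [0.002, 0.95, -0.311], [-1.0, -0.006, -0.023]]
ft_force: [0.7, 0.3, -3.2]
finger_gap: 0.0076
```

```bash
python3 go.py .5183 -.1073 .2 1.247
```

```text
t 4.27 tcp [ 0.4767 -0.0175  0.2051] yang 1.2542 tilt [-0.0237  0.0019] j [-0.217  0.119  1.86  -0.003  1.186 -1.47 ] F [ 0.68  0.34 -3.19] M [ 0.041 -0.011 -0.052] gap 0.0076
shift mm [  4.  -72.3  67.6]
turn 0.0072
```

Call:
step_arm:
  increments:
    - [0,0,-15,15,0]
    - [0,0,-15,15,0]
    - [0,0,-15,15,0]
    - [0,0,-12,10,0]
    - [0,0,-5,5,0]
    - [0,0,0,0,0]

```text
t: 4.77
tcp_pos: [0.5077, -0.1, 0.1937]
orientation: [[-0.041, 0.316, 0.948], [0.007, 0.949, -0.316], [-0.999, -0.006, -0.041]]
ft_force: [0.6, -0.6, -2.2]
finger_gap: 0.0078
```

```bash
python3 go.py .5183 -.1073 .2 1.247
```

```text
t 4.77 tcp [ 0.5077 -0.1     0.1937] yang 1.2491 tilt [-0.0411  0.0074] j [-0.358  0.225  1.762 -0.008  1.196 -1.604] F [ 0.57 -0.63 -2.15] M [ 0.031 -0.045  0.047] gap 0.0078
shift mm [-6.8 -3.6 12.1]
turn 0.0021
```

Call:
step_arm:
  increments:
    - [0,0,0,0,0]
    - [0,0,0,0,0]
    - [0,0,0,0,0]
    - [0,0,0,0,0]

```text
t: 5.1
tcp_pos: [0.5052, -0.0971, 0.1909]
orientation: [[-0.047, 0.315, 0.948], [0.011, 0.949, -0.315], [-0.999, -0.004, -0.048]]
ft_force: [0.4, -0.1, -2.3]
finger_gap: 0.0075
```

```bash
python3 go.py .5183 -.1073 .2 1.247
```

```text
t 5.1 tcp [ 0.5052 -0.0971  0.1909] yang 1.2501 tilt [-0.0472  0.0112] j [-0.355  0.227  1.767 -0.006  1.196 -1.603] F [ 0.41 -0.11 -2.26] M [-0.01  -0.045  0.043] gap 0.0075
shift mm [-9.8 -5.6 15.2]
turn 0.0031
```

Call:
step_arm:
  increments:
    - [0,-3,0,-30,0]
    - [0,-3,0,-30,0]
    - [0,0,0,0,0]

```text
t: 5.35
tcp_pos: [0.4464, -0.0757, 0.1982]
orientation: [[-0.051, 0.312, 0.949], [0.013, 0.95, -0.312], [-0.999, -0.004, -0.052]]
ft_force: [-0.7, 0.7, -3.3]
finger_gap: 0.0076
```

```bash
python3 go.py .5183 -.1073 .2 1.247
```

```text
t 5.35 tcp [ 0.4464 -0.0757  0.1982] yang 1.253 tilt [-0.0507  0.0129] j [-0.356  0.093  1.907 -0.006  1.194 -1.607] F [-0.7   0.69 -3.32] M [ 0.111 -0.071  0.017] gap 0.0076
shift mm [-5.9 -7.6 77.9]
turn 0.006
```

Call:
step_arm:
  increments:
    - [0,0,0,6,0]
    - [0,0,0,6,0]
    - [0,0,0,6,0]
    - [0,0,0,6,0]
    - [0,0,0,6,0]
    - [0,0,0,6,0]
    - [0,0,0,0,0]

```text
t: 5.93
tcp_pos: [0.4878, -0.0877, 0.1978]
orientation: [[-0.043, 0.31, 0.95], [0.01, 0.951, -0.31], [-0.999, -0.004, -0.044]]
ft_force: [-0.3, -0.2, -1.9]
finger_gap: 0.0076
```

```bash
python3 go.py .5183 -.1073 .2 1.247
```

```text
t 5.93 tcp [ 0.4878 -0.0877  0.1978] yang 1.2556 tilt [-0.0432  0.0104] j [-0.35   0.177  1.81  -0.005  1.198 -1.604] F [-0.34 -0.2  -1.88] M [-0.008  0.008  0.017] gap 0.0076
shift mm [-3.7 -9.1 35. ]
turn 0.0086
```

```bash
cat > band.py <<'E'
import sys
from h import *
from scipy.spatial.transform import Rotation as Ro
Rg=np.array([[.0013,.114,.9935],[-.0018,.9935,-.114],[-1,-.002,.002]]); pg=np.array([.5171,.1141,.1602])
u,_,v=np.linalg.svd(Rg);Rg=u@v
KX,KY,CY=.5155,.1140,.345
Rc=Ro.from_euler('z',CY).as_matrix()
bg=np.array([KX,KY,0])+Rc@np.array([0,-.032,.032])
bt=Rg.T@(bg-pg); Rct=Rg.T@Rc
O=np.array([.6103,-.1263,0]); RO=Ro.from_euler('z',.136).as_matrix()
def band(o):
    R=np.array(o['orientation']);p=np.array(o['tcp_pos']); b=p+R@bt
    return b,R@Rct,R
if __name__=='__main__':
    o=env.get_obs(); b,C,R=band(o)
    bo=RO.T@(b-O); E=Ro.from_matrix(RO.T@C).as_euler('xyz')
    print('t',round(float(o['t']),2),'band in outlet mm',(bo*1000).round(1),'rpy',E.round(3),'F_outlet',(RO.T@np.array(o['ft_force'])).round(1),'M',np.round(o['wrist_torque'],3),'gap',round(float(o['finger_gap']),4),'j6',round(float(o['joints'][5]),3),'tcp',np.round(o['tcp_pos'],4))
    if len(sys.argv)>1:
        t=np.array([float(x) for x in sys.argv[1:4]])/1000
        print('shift',(R.T@RO@(t-bo)*1000).round(1),'turn for yaw',E[2].round(3))
E
python3 band.py -90 0 44.5
```

```text
t 5.93 band in outlet mm [-122.9   25.7   69.3] rpy [0.019 0.042 0.008] F_outlet [-0.4 -0.1 -1.9] M [-0.008  0.008  0.017] gap 0.0076 j6 -1.604 tcp [ 0.4878 -0.0877  0.1978]
shift [23.  -8.7 41.8] turn for yaw 0.008
```

Call:
step_arm:
  increments:
    - [0,2,-1.2,5.5,0]
    - [0,2,-1.2,5.5,0]
    - [0,2,-1.2,5.5,0]
    - [0,2,-1.2,5.5,0]
    - [0,2,-1.2,5.5,0]
    - [0,2,-1.2,5.5,0]
    - [0,2,-1.2,0,0.008]

```text
t: 6.52
tcp_pos: [0.5198, -0.1083, 0.1803]
orientation: [[-0.044, 0.318, 0.947], [0.011, 0.948, -0.318], [-0.999, -0.004, -0.045]]
ft_force: [0.8, -0.7, -3.1]
finger_gap: 0.0076
```

```bash
python3 band.py -90 0 44.5
```

```text
t 6.52 band in outlet mm [-94.3   1.   51.7] rpy [ 0.019  0.043 -0.   ] F_outlet [ 0.7 -0.8 -3.1] M [-0.047 -0.043  0.006] gap 0.0076 j6 -1.61 tcp [ 0.5198 -0.1083  0.1803]
shift [7.  1.  4.6] turn for yaw -0.0
```

Call:
step_arm:
  increments:
    - [0,4,0.5,0,0]
    - [0,2,0.5,0,0]

```text
t: 6.68
tcp_pos: [0.5198, -0.1077, 0.1734]
orientation: [[-0.044, 0.319, 0.947], [0.011, 0.948, -0.319], [-0.999, -0.004, -0.046]]
ft_force: [-0.3, -0.1, -3.6]
finger_gap: 0.0078
```

```bash
python3 band.py -80 0 44.5; python3 - <<'E'
from band import *
o=env.get_obs();b,C,R=band(o)
for n in('scene','top'):
    d=cam(n); np.save(n+'4.npy',d,allow_pickle=True)
    c=proj(d,(b+O+[0,0,.045])/2)[0].astype(int); x0,y0=c[0]-40,c[1]-40; k=7.5
    a=cv2.resize(d['img'][y0:y0+80,x0:x0+80],(600,600),interpolation=cv2.INTER_CUBIC); a=cv2.convertScaleAbs(a,alpha=1.4)
    cv2.imwrite(f'pics/{n}4.png',a)
    def dr(L,col):
        q=((proj(d,L)-[x0,y0]+.5)*k-.5); cv2.polylines(a,[np.round(q*16).astype(int)],False,col,1,cv2.LINE_AA,4)
    ang=np.linspace(0,2*np.pi,25)
    for x in(-.014,.014): dr([b+C@np.array([x,.023*np.cos(t),.023*np.sin(t)]) for t in ang],(0,0,255))
    dr([b+C@np.array(v) for v in((-.014,-.024,-.024),(-.014,.042,-.024),(.014,.042,-.024),(.014,-.024,-.024),(-.014,-.024,-.024))],(0,255,0))
    for x,r in((-.053,.015),(-.038,.018),(-.006,.0215)): dr([O+RO@np.array([x,r*np.cos(t),.0445+r*np.sin(t)]) for t in ang],(255,255,0))
    cv2.imwrite(f'pics/{n}4o.png',a)
E
```

```text
t 6.68 band in outlet mm [-94.3   1.6  44.8] rpy [ 0.019  0.043 -0.002] F_outlet [-0.4 -0.1 -3.6] M [ 0.03  -0.068  0.011] gap 0.0078 j6 -1.608 tcp [ 0.5198 -0.1077  0.1734]
shift [-0.4  4.9 13.5] turn for yaw -0.002
```

View pics/scene4.png

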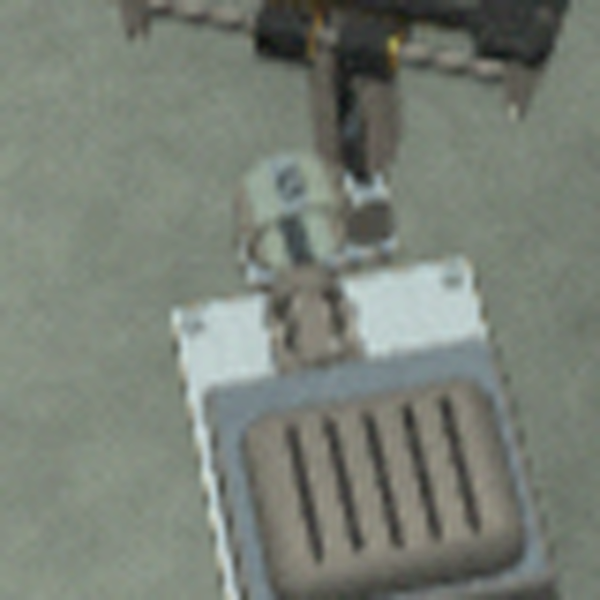

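View pics/scene4o.png

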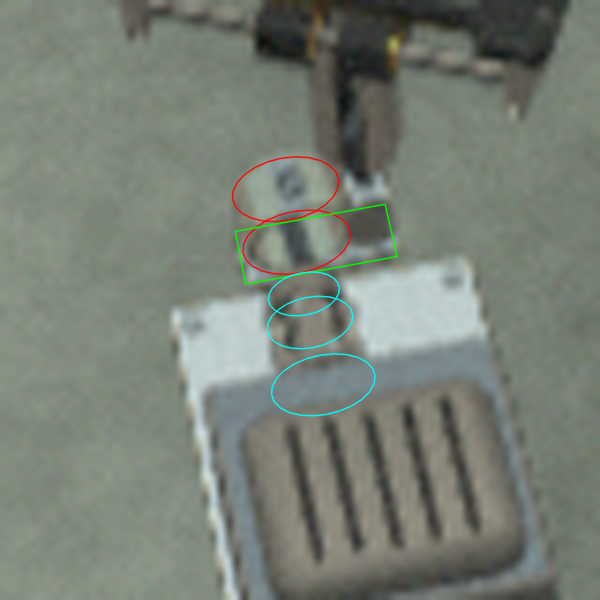

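View pics/top4o.png

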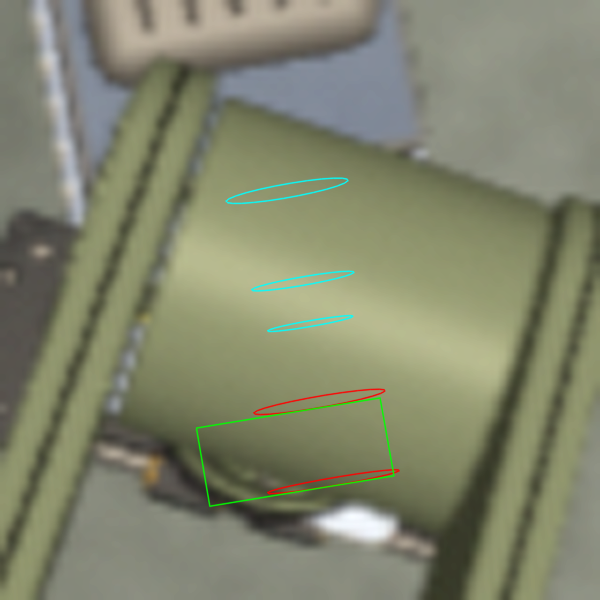

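```bash
python3 - <<'E'
from h import *
d=np.load('scene4.npy',allow_pickle=True).item()
from band import *
o=env.get_obs();b,C,R=band(o)
c=proj(d,(b+O+[0,0,.045])/2)[0].astype(int); x0,y0=c[0]-14,c[1]-24; print(x0,y0)
a=cv2.resize(d['img'][y0:y0+36,x0:x0+40],None,fx=18,fy=18,interpolation=cv2.INTER_CUBIC); a=cv2.convertScaleAbs(a,alpha=1.5)
a=cv2.copyMakeBorder(a,0,0,0,0,cv2.BORDER_CONSTANT)
cv2.imwrite('pics/s4z.png',a)
E
```

```text
213 163
```

View pics/s4z.png

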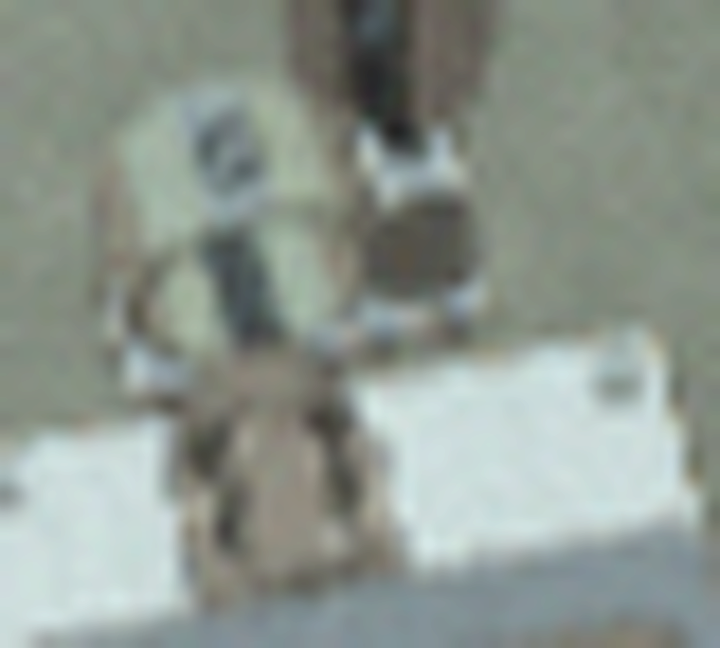

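```bash
python3 - <<'E'
from band import *
d=np.load('scene4.npy',allow_pickle=True).item()
o=env.get_obs();b,C,R=band(o)
f=lambda L:(proj(d,L)-[213,163]+.5)*18-.5
print('mark',f([b+C@[0,0,.023]]))
ang=np.linspace(0,2*np.pi,361)
P=f([b+C@[x,.023*np.cos(t),.023*np.sin(t)] for x in np.linspace(-.014,.014,29) for t in ang])
for r in(120,160,200,240): m=abs(P[:,1]-r)<3; print('band',r,P[m,0].min(),P[m,0].max())
P=f([O+RO@[x,.018*np.cos(t),.0445+.018*np.sin(t)] for x in np.linspace(-.038,-.006,60) for t in ang if np.sin(t)<.9])
for r in(450,480,510,540,570): m=abs(P[:,1]-r)<3; print('stub',r,P[m,0].min(),P[m,0].max())
print('foot',f([b+C@np.array(v) for v in((-.014,-.024,-.024),(-.014,.042,-.024),(.014,.042,-.024),(.014,-.024,-.024))]))
print('foot bot',f([b+C@np.array(v) for v in((.014,.042,-.032),(.014,-.024,-.032))]))
print('plate',f([O+RO@np.array(v) for v in((-.08,.075,.008),(-.08,-.055,.008))]))
a=cv2.convertScaleAbs(cv2.resize(d['img'][163:199,213:253],None,fx=18,fy=18,interpolation=cv2.INTER_CUBIC),alpha=1.5)
for r in(120,160,200,240,450,480,510,540): print(r,a[r,60:420:12].mean(-1).astype(int))
E
```

```text
mark [[222.47775417 153.23956129]]
band 120 128.7365635375309 339.0367579708317
band 160 94.7931726619048 350.9190380106747
band 200 93.55204009884841 359.68649048067397
band 240 101.22111068466313 368.53833325991684
stub 450 201.786541652236 372.8932610689964
stub 480 176.59211446293597 381.74231465166486
stub 510 173.3333023920071 388.4784073045527
stub 540 179.47770231391348 395.1484967146139
stub 570 185.64123153285828 401.879198956848
foot [[ 97.90502391 265.2045292 ]
 [457.60973685 199.89448048]
 [486.34221149 325.36851256]
 [122.73782232 391.90636658]]
foot bot [[488.41097482 350.18884937]
 [126.56666761 416.50499323]]
plate [[657.023856   346.43732787]
 [-55.06770299 470.03409666]]
120 [136 135 133 133 128 131 143 153 163 168 163 153 145 130 122 128 144 159
 163 166 156 134 121 113 106  90  70  52  45  62]
160 [136 135 136 135 137 148 163 167 167 168 163 142 111 119 132 115 114 133
 158 164 160 159 140 118 110 152 179 149 127 120]
200 [146 147 139 124 125 137 144 160 172 170 168 166 166 154 148 157 153 148
 151 150 146 141 139 133 120 102 110 152 146 118]
240 [137 138 134 124 130 137 135 152 162 152 149 136 113  92  85  90 115 147
 162 169 162 151 133 119 113  97  85  82  80  79]
450 [213 210 208 209 210 211 212 217 200 158 113  78  67  74 107 143 147 135
 136 138 141 144 108  85 115 133 150 166 197 219]
480 [214 214 213 209 212 216 217 216 193 149 129 120 102  99 105 110 126 140
 141 139 137 141 112  80  78 110 154 170 200 218]
510 [212 214 216 217 213 210 212 214 209 200 175 157 159 116  82  96 122 142
 137 139 139 138 121 102  95 125 160 167 200 224]
540 [210 213 216 216 215 213 212 212 212 209 164 128 138 102  77 101 124 137
 139 139 138 141 155 157 134 121 121 132 151 183]
```

```bash
python3 - <<'E'
from band import *
R=np.array(env.get_obs()['orientation']); print((R.T@RO).round(3))
E
python3 band.py -70 0 44.5
```

```text
[[-0.043  0.017 -0.999]
 [ 0.445  0.896 -0.004]
 [ 0.895 -0.444 -0.046]]
t 6.78 band in outlet mm [-94.6   2.   44.8] rpy [ 0.019  0.044 -0.001] F_outlet [-0.2 -0.3 -3. ] M [ 0.018 -0.006  0.004] gap 0.0075 j6 -1.608 tcp [ 0.5195 -0.1074  0.1733]
shift [-0.8  9.2 22.9] turn for yaw -0.001
```

Call:
step_arm:
  increments:
    - [0,-0.5,-1.8,0.9,0]
    - [0,-0.7,2.2,4.5,0]
    - [0,-0.7,2.2,4.5,0]
    - [0,-0.7,2.2,4.5,0]

```text
t: 7.12
tcp_pos: [0.5346, -0.1071, 0.1755]
orientation: [[-0.046, 0.319, 0.947], [0.011, 0.948, -0.319], [-0.999, -0.004, -0.047]]
ft_force: [0.6, 0.6, -2.1]
finger_gap: 0.0073
```

```bash
python3 band.py -60 0 44.5
```

```text
t 7.12 band in outlet mm [-79.8   0.3  46.9] rpy [ 0.02   0.045 -0.001] F_outlet [ 0.7  0.5 -2.1] M [ 0.032 -0.009  0.002] gap 0.0073 j6 -1.598 tcp [ 0.5346 -0.1071  0.1755]
shift [ 1.5  8.5 17.9] turn for yaw -0.001
```

Call:
step_arm:
  increments:
    - [0,2.2,-0.3,0.1,0]
    - [0,0,0,0,0]

```text
t: 7.28
tcp_pos: [0.5365, -0.1074, 0.174]
orientation: [[-0.043, 0.319, 0.947], [0.011, 0.948, -0.318], [-0.999, -0.004, -0.044]]
ft_force: [0.2, -0.9, -2.6]
finger_gap: 0.0077
```

```bash
python3 band.py -60 0 44.5
```

```text
t 7.28 band in outlet mm [-77.6  -0.4  45.4] rpy [ 0.019  0.042 -0.001] F_outlet [ 0.1 -0.9 -2.6] M [ 0.045 -0.029 -0.043] gap 0.0077 j6 -1.598 tcp [ 0.5365 -0.1074  0.174 ]
shift [ 0.2  8.2 15.6] turn for yaw -0.001
```

Call:
step_arm:
  increments:
    - [0,0.4,2.2,3.9,0]
    - [0,0,2,4,0]
    - [0,0,2,4,0]
    - [0,0,2,4,0]

```text
t: 7.62
tcp_pos: [0.5551, -0.1043, 0.1726]
orientation: [[-0.044, 0.319, 0.947], [0.011, 0.948, -0.319], [-0.999, -0.004, -0.045]]
ft_force: [0.2, 0.6, -2.7]
finger_gap: 0.0079
```

```bash
python3 band.py -45 0 44.5
```

```text
t 7.62 band in outlet mm [-58.8   0.2  44. ] rpy [ 0.019  0.043 -0.001] F_outlet [ 0.3  0.6 -2.7] M [ 0.015 -0.034  0.019] gap 0.0079 j6 -1.581 tcp [ 0.5551 -0.1043  0.1726]
shift [-1.1  6.  12.4] turn for yaw -0.001
```

Call:
step_arm:
  increments:
    - [0,-0.7,1.8,4,0]
    - [0,-0.2,2,4,0]
    - [0,-0.2,2,4,0]

```text
t: 7.87
tcp_pos: [0.5673, -0.1028, 0.172]
orientation: [[-0.052, 0.319, 0.946], [0.01, 0.948, -0.319], [-0.999, -0.007, -0.053]]
ft_force: [-1.1, -2.3, -0.8]
finger_gap: 0.0075
```

```bash
python3 band.py -35 0 44.5
```

```text
t 7.87 band in outlet mm [-47.6   0.   43.5] rpy [ 0.019  0.051 -0.001] F_outlet [-1.4 -2.2 -0.8] M [-0.512  0.161 -0.06 ] gap 0.0075 j6 -1.569 tcp [ 0.5673 -0.1028  0.172 ]
shift [-1.7  5.5 11.2] turn for yaw -0.001
```

Call:
step_arm:
  increments:
    - [0,-1.3,-0.5,0,0]
    - [0,0,0,0,0]

```text
t: 8.03
tcp_pos: [0.5692, -0.1033, 0.1737]
orientation: [[-0.049, 0.318, 0.947], [0.01, 0.948, -0.318], [-0.999, -0.006, -0.05]]
ft_force: [-0.3, -0.1, -2.2]
finger_gap: 0.0075
```

```bash
python3 band.py -35 0 44.5
```

```text
t 8.03 band in outlet mm [-45.4  -0.8  45.1] rpy [ 0.019  0.048 -0.001] F_outlet [-0.3 -0.1 -2.2] M [ 0.036 -0.111  0.018] gap 0.0075 j6 -1.57 tcp [ 0.5692 -0.1033  0.1737]
shift [0.2 5.3 9. ] turn for yaw -0.001
```

Call:
step_arm:
  increments:
    - [0,-0.2,1.8,3.6,0]
    - [0,-0.2,1.8,3.6,0]
    - [0,0,0,0,0]

```text
t: 8.28
tcp_pos: [0.5786, -0.1018, 0.1741]
orientation: [[-0.047, 0.319, 0.947], [0.011, 0.948, -0.319], [-0.999, -0.005, -0.048]]
ft_force: [0.0, 0.5, -2.5]
finger_gap: 0.0079
```

```bash
python3 band.py -25 -0.3 45
```

```text
t 8.28 band in outlet mm [-35.5  -0.5  45.6] rpy [ 0.019  0.046 -0.001] F_outlet [ 0.1  0.5 -2.5] M [-0.024 -0.086 -0.008] gap 0.0079 j6 -1.564 tcp [ 0.5786 -0.1018  0.1741]
shift [0.1 4.9 9.4] turn for yaw -0.001
```

Call:
step_arm:
  increments:
    - [0,0.1,1.8,3.6,0]
    - [0,0,1.6,3.2,0]
    - [0,0,0,0,0]

```text
t: 8.53
tcp_pos: [0.5871, -0.1004, 0.1737]
orientation: [[-0.046, 0.319, 0.947], [0.011, 0.948, -0.318], [-0.999, -0.004, -0.047]]
ft_force: [-0.6, 0.5, -2.6]
finger_gap: 0.0077
```

```bash
python3 band.py -22 -0.3 45
```

```text
t 8.53 band in outlet mm [-26.9  -0.2  45.1] rpy [ 0.02   0.045 -0.001] F_outlet [-0.5  0.6 -2.6] M [ 0.079 -0.051  0.013] gap 0.0077 j6 -1.558 tcp [ 0.5871 -0.1004  0.1737]
shift [-0.1  2.   4.4] turn for yaw -0.001
```

Call:
step_arm:
  increments:
    - [0,0,0.7,1.4,0]
    - [0,0,0.7,1.4,0]
    - [0,0,0,0,0]

```text
t: 8.78
tcp_pos: [0.5903, -0.0998, 0.1733]
orientation: [[-0.047, 0.318, 0.947], [0.011, 0.948, -0.318], [-0.999, -0.004, -0.048]]
ft_force: [-0.9, -0.0, -2.5]
finger_gap: 0.0076
```

```bash
python3 band.py -21 -0.3 45
```

```text
t 8.78 band in outlet mm [-23.7   0.   44.7] rpy [ 0.02   0.046 -0.   ] F_outlet [-0.9  0.1 -2.5] M [-0.065  0.014  0.065] gap 0.0076 j6 -1.556 tcp [ 0.5903 -0.0998  0.1733]
shift [-0.5  0.9  2.5] turn for yaw -0.0
```

Call:
step_arm:
  increments:
    - [0,-0.2,0.5,1,0]
    - [0,0,0.4,0.8,0]
    - [0,0,0,0,0]

```text
t: 9.03
tcp_pos: [0.591, -0.0997, 0.1731]
orientation: [[-0.052, 0.319, 0.946], [0.011, 0.948, -0.319], [-0.999, -0.006, -0.053]]
ft_force: [-0.4, -0.2, -1.8]
finger_gap: 0.0075
```

```bash
python3 band.py -20 -0.3 45
```

```text
t 9.03 band in outlet mm [-23.6  -0.   44.5] rpy [ 0.02   0.051 -0.001] F_outlet [-0.5 -0.1 -1.8] M [0.004 0.063 0.002] gap 0.0075 j6 -1.554 tcp [ 0.591  -0.0997  0.1731]
shift [-0.7  1.4  3.4] turn for yaw -0.001
```

Call:
step_arm:
  increments:
    - [0,-0.2,0.4,0.8,0]
    - [0,0,0,0,0]

```text
t: 9.2
tcp_pos: [0.5912, -0.0997, 0.173]
orientation: [[-0.053, 0.319, 0.946], [0.011, 0.948, -0.319], [-0.999, -0.007, -0.054]]
ft_force: [-1.3, -0.7, -1.7]
finger_gap: 0.0076
```

```bash
python3 band.py -20 -0.3 45
```

```text
t 9.2 band in outlet mm [-23.6   0.   44.5] rpy [ 0.02   0.052 -0.001] F_outlet [-1.4 -0.5 -1.7] M [-0.073  0.219 -0.006] gap 0.0076 j6 -1.553 tcp [ 0.5912 -0.0997  0.173 ]
shift [-0.7  1.3  3.3] turn for yaw -0.001
```

Call:
step_arm:
  increments:
    - [0,-0.4,0.5,1,0]
    - [0,0,0,0,0]

```text
t: 9.37
tcp_pos: [0.5915, -0.0997, 0.173]
orientation: [[-0.056, 0.319, 0.946], [0.011, 0.948, -0.319], [-0.998, -0.007, -0.057]]
ft_force: [-2.1, 0.0, -1.0]
finger_gap: 0.0076
```

```bash
python3 band.py -20 -0.3 45
```

```text
t 9.37 band in outlet mm [-23.6   0.1  44.4] rpy [ 0.021  0.055 -0.001] F_outlet [-2.1  0.3 -1. ] M [-0.146  0.345 -0.036] gap 0.0076 j6 -1.552 tcp [ 0.5915 -0.0997  0.173 ]
shift [-0.8  1.3  3.4] turn for yaw -0.001
```

Call:
step_arm:
  increments:
    - [0,-0.4,0.7,1.5,0]
    - [0,0,0,0,0]

```text
t: 9.53
tcp_pos: [0.592, -0.0996, 0.1729]
orientation: [[-0.06, 0.319, 0.946], [0.011, 0.948, -0.319], [-0.998, -0.009, -0.06]]
ft_force: [-2.3, -0.3, 0.1]
finger_gap: 0.0077
```

```bash
python3 band.py -20 -0.3 45
```

```text
t 9.53 band in outlet mm [-23.6   0.1  44.4] rpy [ 0.021  0.059 -0.001] F_outlet [-2.3 -0.   0.1] M [-0.175  0.474 -0.074] gap 0.0077 j6 -1.55 tcp [ 0.592  -0.0996  0.1729]
shift [-0.8  1.2  3.4] turn for yaw -0.001
```

```bash
python3 - <<'E'
from h import *
d=cam('scene'); np.save('scene5.npy',d,allow_pickle=True)
a=cv2.convertScaleAbs(cv2.resize(d['img'][163:199,213:253],None,fx=18,fy=18,interpolation=cv2.INTER_CUBIC),alpha=1.5); cv2.imwrite('pics/s5z.png',a)
d=cam('top'); a=cv2.convertScaleAbs(cv2.resize(d['img'][150:230,250:330],None,fx=7,fy=7,interpolation=cv2.INTER_CUBIC),alpha=1.5); cv2.imwrite('pics/t5z.png',a)
E
```

```text
(no output)
```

View pics/s5z.png

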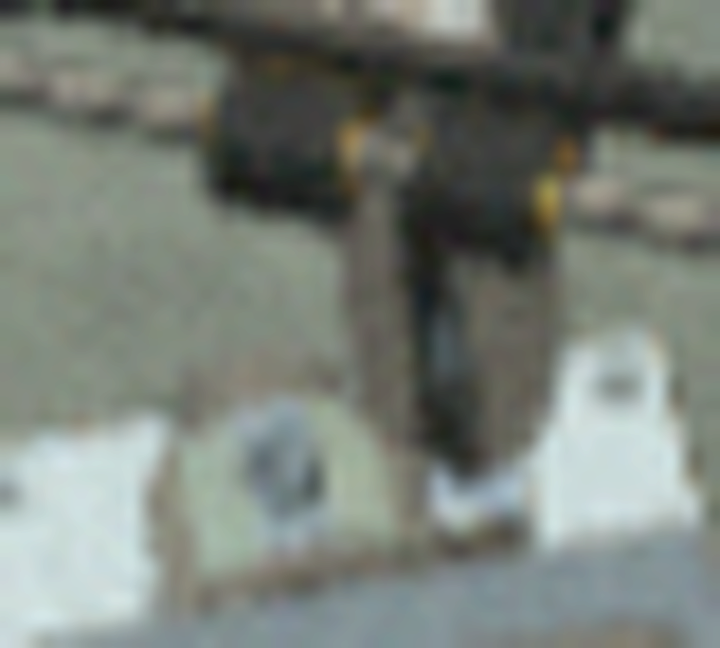

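View pics/t5z.png

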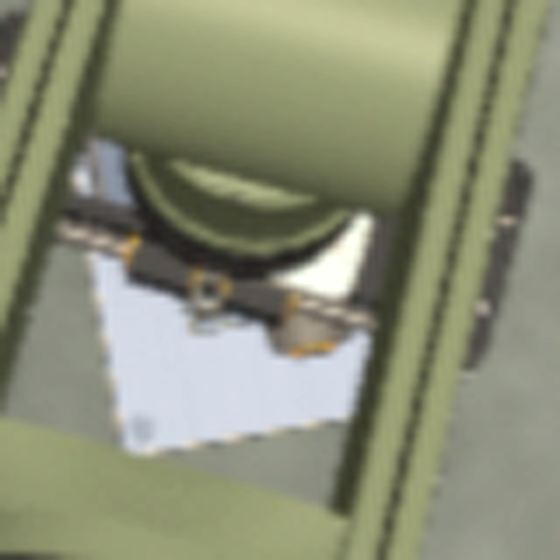

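Call:
step_arm:
  increments:
    - [0,0.5,-0.7,-1.4,0]
    - [0,0.8,0,0,0]
    - [0,0,0,0,0]

```text
t: 9.88
tcp_pos: [0.5916, -0.0998, 0.1723]
orientation: [[-0.056, 0.319, 0.946], [0.011, 0.948, -0.319], [-0.998, -0.008, -0.056]]
ft_force: [-2.5, -0.9, -2.1]
finger_gap: 0.0075
```

```bash
python3 band.py -23.6 0 42
```

```text
t 9.88 band in outlet mm [-23.5  -0.1  43.8] rpy [ 0.021  0.054 -0.001] F_outlet [-2.6 -0.6 -2.1] M [-0.157  0.557 -0.106] gap 0.0075 j6 -1.552 tcp [ 0.5916 -0.0998  0.1723]
shift [ 1.8  0.  -0. ] turn for yaw -0.001
```

Call:
step_arm:
  increments:
    - [0,0.3,-0.8,-1.8,0]
    - [0,0,0,0,0]

```text
t: 10.05
tcp_pos: [0.5908, -0.0999, 0.1724]
orientation: [[-0.051, 0.319, 0.946], [0.011, 0.948, -0.319], [-0.999, -0.006, -0.052]]
ft_force: [0.3, -0.6, -2.6]
finger_gap: 0.0078
```

```bash
python3 band.py -23.6 0 42
```

```text
t 10.05 band in outlet mm [-23.7  -0.2  43.8] rpy [ 0.02   0.05  -0.001] F_outlet [ 0.2 -0.7 -2.6] M [-0.049  0.004  0.029] gap 0.0078 j6 -1.554 tcp [ 0.5908 -0.0999  0.1724]
shift [1.8 0.2 0.1] turn for yaw -0.001
```

Call:
step_arm:
  increments:
    - [0,1,0,0,0]
    - [0,0.8,0,0,0]
    - [0,0,0,0,0]

```text
t: 10.3
tcp_pos: [0.591, -0.1001, 0.1714]
orientation: [[-0.051, 0.319, 0.946], [0.01, 0.948, -0.319], [-0.999, -0.007, -0.051]]
ft_force: [-0.8, -0.2, -1.2]
finger_gap: 0.0077
```

```bash
python3 band.py -23.6 0 42
```

```text
t 10.3 band in outlet mm [-23.5  -0.5  42.8] rpy [ 0.019  0.05  -0.001] F_outlet [-0.8 -0.1 -1.2] M [-0.08   0.401 -0.022] gap 0.0077 j6 -1.553 tcp [ 0.591  -0.1001  0.1714]
shift [ 0.9  0.4 -0.3] turn for yaw -0.001
```

Call:
step_arm:
  increments:
    - [0,0.8,0,0,0]
    - [0,0,0,0,0]

```text
t: 10.47
tcp_pos: [0.591, -0.1, 0.1713]
orientation: [[-0.051, 0.319, 0.946], [0.01, 0.948, -0.319], [-0.999, -0.007, -0.051]]
ft_force: [-2.3, -0.7, -1.8]
finger_gap: 0.0075
```

```bash
python3 band.py -23.6 0 42
```

```text
t 10.47 band in outlet mm [-23.5  -0.5  42.8] rpy [ 0.019  0.049 -0.001] F_outlet [-2.4 -0.4 -1.8] M [-0.084  0.416 -0.121] gap 0.0075 j6 -1.553 tcp [ 0.591  -0.1     0.1713]
shift [ 0.8  0.4 -0.3] turn for yaw -0.001
```

Call:
step_arm:
  increments:
    - [0,0,-0.3,-0.7,0]
    - [15,0,0,0,0]
    - [25,0,0,0,0]
    - [25,0,0,0,0]
    - [25,0,0,0,0]

```text
t: 10.88
tcp_pos: [0.593, -0.1001, 0.1725]
orientation: [[-0.042, 0.319, 0.947], [0.01, 0.948, -0.318], [-0.999, -0.004, -0.043]]
ft_force: [0.2, -0.2, 0.3]
finger_gap: 0.0236
```

```bash
python3 band.py -23.6 0 42; python3 - <<'E'
from h import *
d=cam('scene'); np.save('scene6.npy',d,allow_pickle=True)
a=cv2.convertScaleAbs(cv2.resize(d['img'][163:199,213:253],None,fx=18,fy=18,interpolation=cv2.INTER_CUBIC),alpha=1.5); cv2.imwrite('pics/s6z.png',a)
E
```

```text
t 10.88 band in outlet mm [-20.4  -1.   44. ] rpy [ 0.018  0.041 -0.001] F_outlet [ 0.2 -0.2  0.3] M [-0.08  -0.045 -0.02 ] gap 0.0236 j6 -1.554 tcp [ 0.593  -0.1001  0.1725]
shift [ 2.1 -0.5 -3.2] turn for yaw -0.001
```

View pics/s6z.png

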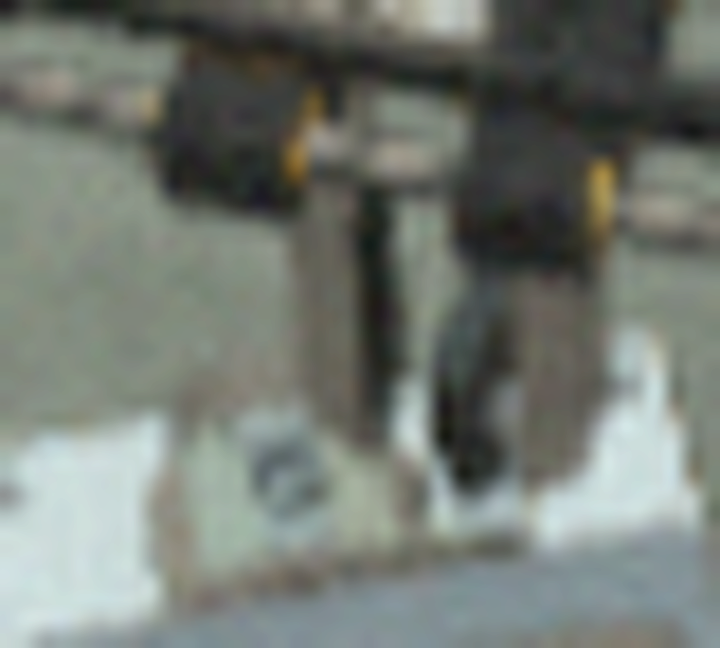

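Call:
step_arm:
  increments:
    - [25,-5,0,0,0]
    - [25,-5,0,0,0]
    - [25,-5,0,0,0]
    - [25,-5,0,0,0]
    - [25,-5,0,0,0]
    - [25,-5,0,0,0]
    - [25,-5,0,0,0]
    - [25,-5,0,0,0]
    - [25,-5,0,0,0]
    - [25,-5,0,0,0]
    - [25,0,0,0,0]

```text
t: 11.85
tcp_pos: [0.5965, -0.1008, 0.2299]
orientation: [[-0.038, 0.318, 0.947], [0.008, 0.948, -0.318], [-0.999, -0.004, -0.039]]
ft_force: [-0.4, 0.7, 0.8]
finger_gap: 0.0231
```

```bash
python3 go.py
```

```text
t 11.85 tcp [ 0.5965 -0.1008  0.2299] yang 1.2467 tilt [-0.0379  0.0084] j [-0.309  0.354  1.512 -0.004  1.315 -1.555] F [-0.42  0.74  0.85] M [-0.029 -0.067  0.01 ] gap 0.0231
```

Call:
step_arm:
  increments:
    - [25,0,0,-20,0]
    - [25,0,0,0,0]

```text
t: 12.02
tcp_pos: [0.5774, -0.0945, 0.2308]
orientation: [[-0.038, 0.319, 0.947], [0.008, 0.948, -0.319], [-0.999, -0.004, -0.038]]
ft_force: [-0.3, 0.5, -0.9]
finger_gap: 0.0234
```

```bash
python3 go.py
```

```text
t 12.02 tcp [ 0.5774 -0.0945  0.2308] yang 1.2465 tilt [-0.0378  0.0085] j [-0.309  0.313  1.564 -0.004  1.303 -1.554] F [-0.27  0.54 -0.89] M [-0.002  0.004 -0.024] gap 0.0234
```

Call:
step_arm:
  increments:
    - [25,0,0,20,0]
    - [25,0,0,0,0]

```text
t: 12.18
tcp_pos: [0.5963, -0.1008, 0.2301]
orientation: [[-0.037, 0.318, 0.947], [0.008, 0.948, -0.318], [-0.999, -0.004, -0.038]]
ft_force: [0.2, -1.1, 0.1]
finger_gap: 0.0235
```

```bash
python3 go.py
```

```text
t 12.18 tcp [ 0.5963 -0.1008  0.2301] yang 1.2467 tilt [-0.0374  0.0083] j [-0.309  0.353  1.512 -0.004  1.314 -1.555] F [ 0.15 -1.1   0.15] M [0.034 0.001 0.019] gap 0.0235
```

Call:
step_arm:
  increments:
    - [25,-20,0,0,0]
    - [25,0,0,0,0]

```text
t: 12.35
tcp_pos: [0.597, -0.101, 0.2492]
orientation: [[-0.04, 0.319, 0.947], [0.009, 0.948, -0.318], [-0.999, -0.004, -0.041]]
ft_force: [0.5, -1.1, 1.4]
finger_gap: 0.0235
```

```bash
python3 go.py
```

```text
t 12.35 tcp [ 0.597  -0.101   0.2492] yang 1.2466 tilt [-0.04    0.0091] j [-0.309  0.337  1.492 -0.004  1.354 -1.555] F [ 0.53 -1.1   1.43] M [-0.057 -0.021  0.008] gap 0.0235
```

Call:
step_arm:
  increments:
    - [25,20,0,0,0]
    - [25,0,0,0,0]

```text
t: 12.52
tcp_pos: [0.5965, -0.1009, 0.2291]
orientation: [[-0.038, 0.319, 0.947], [0.009, 0.948, -0.318], [-0.999, -0.004, -0.039]]
ft_force: [-1.5, 0.4, -1.5]
finger_gap: 0.0236
```

```bash
python3 go.py
```

```text
t 12.52 tcp [ 0.5965 -0.1009  0.2291] yang 1.2466 tilt [-0.0382  0.0085] j [-0.309  0.355  1.512 -0.004  1.314 -1.555] F [-1.52  0.41 -1.47] M [-0.016 -0.002  0.005] gap 0.0236
```

Call:
step_arm:
  increments:
    - [25,-6,0,0,0]
    - [25,-6,0,0,0]
    - [25,-6,0,0,0]
    - [25,-6,0,0,0]
    - [25,-6,0,0,0]
    - [25,-6,0,0,0]
    - [25,-6,0,0,0]
    - [25,-6,0,0,0]
    - [25,-6,0,0,0]
    - [25,-6,0,0,0]

```text
t: 13.35
tcp_pos: [0.5988, -0.1013, 0.2963]
orientation: [[-0.038, 0.318, 0.947], [0.008, 0.948, -0.318], [-0.999, -0.004, -0.039]]
ft_force: [0.5, -0.2, 0.2]
finger_gap: 0.0237
```

```bash
python3 go.py
```

```text
t 13.35 tcp [ 0.5988 -0.1013  0.2963] yang 1.2467 tilt [-0.0378  0.0084] j [-0.309  0.299  1.441 -0.004  1.441 -1.555] F [ 0.47 -0.23  0.21] M [-0.008 -0.081 -0.033] gap 0.0237
```

Call:
step_arm:
  increments:
    - [25,30,0,0,0]
    - [25,30,0,0,0]

```text
t: 13.52
tcp_pos: [0.6026, -0.1026, 0.2468]
orientation: [[-0.017, 0.318, 0.948], [0.002, 0.948, -0.318], [-1.0, -0.004, -0.017]]
ft_force: [0.4, -0.2, -0.8]
finger_gap: 0.0235
```

```bash
python3 go.py
```

```text
t 13.52 tcp [ 0.6026 -0.1026  0.2468] yang 1.2468 tilt [-0.0171  0.0018] j [-0.309  0.339  1.494 -0.004  1.325 -1.555] F [ 0.43 -0.18 -0.81] M [-0.076 -0.02   0.02 ] gap 0.0235
```

Call:
step_arm:
  increments:
    - [25,0,0,0,0]
    - [25,-6,0,0,0]
    - [25,-6,0,0,0]
    - [25,-6,0,0,0]
    - [25,-6,0,0,0]
    - [25,-6,0,0,0]
    - [25,-6,0,0,0]
    - [25,-6,0,0,0]
    - [25,0,0,0,0]

```text
t: 14.27
tcp_pos: [0.604, -0.1029, 0.2976]
orientation: [[-0.015, 0.318, 0.948], [0.001, 0.948, -0.318], [-1.0, -0.004, -0.015]]
ft_force: [0.1, 0.4, 0.5]
finger_gap: 0.0235
```

```bash
python3 go.py
```

```text
t 14.27 tcp [ 0.604  -0.1029  0.2976] yang 1.2468 tilt [-0.0154  0.0013] j [-0.308  0.297  1.44  -0.003  1.419 -1.555] F [0.06 0.35 0.46] M [ 0.089 -0.024  0.004] gap 0.0235
```

Call:
step_arm:
  increments:
    - [25,28,0,0,0]
    - [25,26,0,0,0]
    - [25,0,0,0,0]

```text
t: 14.52
tcp_pos: [0.6058, -0.1036, 0.2477]
orientation: [[-0.005, 0.318, 0.948], [-0.002, 0.948, -0.318], [-1.0, -0.004, -0.004]]
ft_force: [-0.6, 0.2, 0.2]
finger_gap: 0.0236
```

```bash
python3 go.py
```

```text
t 14.52 tcp [ 0.6058 -0.1036  0.2477] yang 1.2469 tilt [-0.0051 -0.002 ] j [-0.309  0.339  1.493 -0.004  1.315 -1.555] F [-0.6   0.24  0.19] M [-0.015  0.07  -0.012] gap 0.0236
```

```bash
python3 - <<'E'
from h import *
for n in('scene','top'):
    d=cam(n); np.save(n+'7.npy',d,allow_pickle=True)
    c=proj(d,[.588,-.099,.09])[0]; print(n,c); x0,y0=int(c[0])-20,int(c[1])-20
    print(x0,y0)
    a=cv2.convertScaleAbs(cv2.resize(d['img'][y0:y0+40,x0:x0+40],None,fx=15,fy=15,interpolation=cv2.INTER_CUBIC),alpha=1.6); cv2.imwrite(f'pics/{n}7.png',a)
E
```

```text
scene [237.94488742 184.23631413]
217 164
top [280.94838542 185.52761459]
260 165
```

View pics/scene7.png

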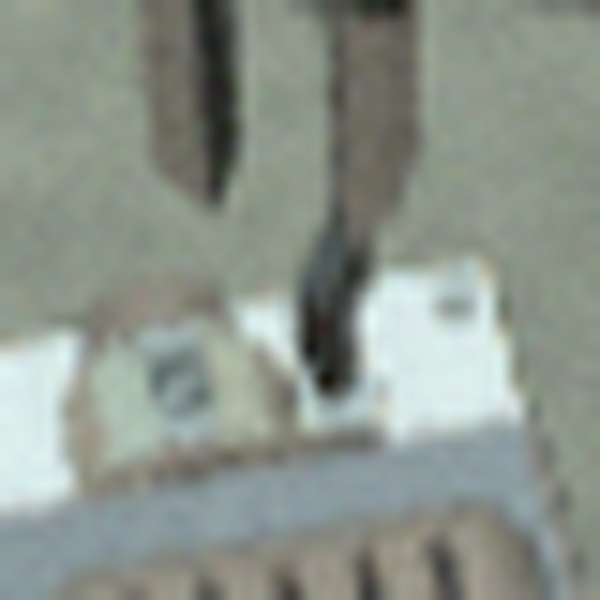

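View pics/top7.png

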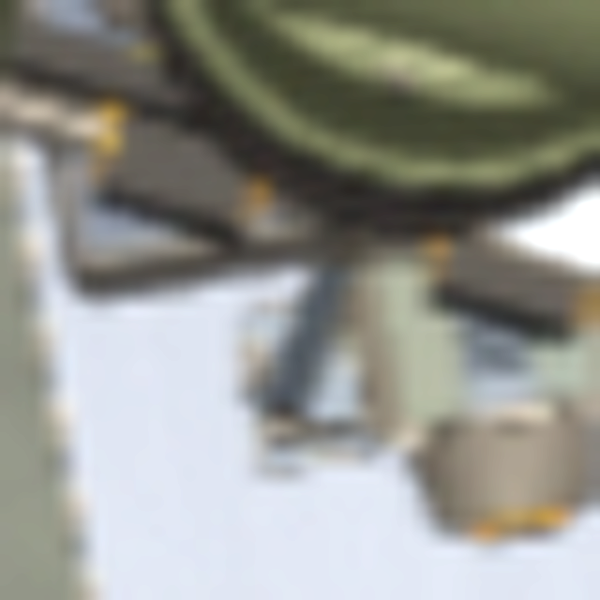

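```bash
python3 - <<'E'
from h import *
d=np.load('top7.npy',allow_pickle=True).item()
f=lambda u,v,z=.1015:atz(d,260+(u+.5)/15-.5,165+(v+.5)/15-.5,z).round(4)
print('centre',f(312,332),'low end',f(287,405),'top end',f(337,260))
P=cloud(d)
for r in range(181,194): print(r,[f'{P[r,c,2]*1000:.0f}' for c in range(274,288)])
m=(P[...,2]>.085)&(P[...,2]<.12); 
m[:182]=0;m[194:]=0;m[:,:274]=0;m[:,288:]=0
print(P[m].mean(0),m.sum(),P[m].min(0),P[m].max(0))
d=np.load('top0.npy',allow_pickle=True).item();P=cloud(d)
m=(P[...,2]>0.085)&(P[...,0]>.48)&(P[...,0]<.57)&(P[...,1]>.05)&(P[...,1]<.14)
print('ref top0 key',P[m].mean(0))
s=np.load('scene7.npy',allow_pickle=True).item();P=cloud(s)
for r in range(176,192): print(r,[f'{P[r,c,2]*1000:.0f}' for c in range(233,246)])
E
```

```text
centre [ 0.5839 -0.0969  0.1015] low end [ 0.572  -0.0923  0.1015] top end [ 0.5957 -0.1014  0.1015]
181 ['62', '256', '61', '58', '55', '49', '46', '42', '40', '49', '56', '56', '265', '263']
182 ['49', '47', '40', '39', '34', '29', '22', '104', '102', '49', '54', '54', '52', '62']
183 ['nan', '20', '18', '9', '5', '7', '9', '102', '103', '101', '56', '57', '62', '58']
184 ['6', '6', '10', '7', '10', '10', '104', '101', '100', '100', '54', '53', '60', '61']
185 ['9', '7', '5', '8', '54', '56', '100', '100', '100', '47', '54', '56', '57', '63']
186 ['8', '7', '19', '54', '55', '56', '101', '98', '99', '42', '49', '51', '62', '57']
187 ['7', '5', '22', '51', '50', '99', '100', '98', '100', '53', '54', '55', '61', '58']
188 ['4', '7', '13', '52', '52', '101', '100', '101', '75', '53', '48', '53', '57', '59']
189 ['7', '9', '16', '52', '57', '104', '99', '100', '53', '52', '48', '53', '61', '61']
190 ['7', '9', '12', '52', '102', '101', '103', '100', '53', '51', '46', '53', '57', '60']
191 ['9', '3', '6', '37', '101', '103', '101', '49', '55', '57', '49', '53', '59', '56']
192 ['6', '12
[... 920 characters left out ...]
'101', '102', '98', '88', '11', '6', '9', '12', '14']
184 ['13', '11', '9', '13', '98', '99', '95', '84', '10', '11', '10', '9', '13']
185 ['12', '11', '14', '10', '90', '95', '90', '81', '6', '13', '13', '13', '7']
186 ['62', '56', '8', '9', '87', '90', '86', '74', '8', '8', '8', '9', '12']
187 ['62', '60', '54', '56', '79', '83', '81', '69', '59', '12', '7', '12', '6']
188 ['60', '61', '54', '56', '56', '78', '67', '63', '54', '10', '8', '12', '11']
189 ['61', '63', '53', '49', '58', '60', '58', '62', '55', '7', '7', '11', '13']
190 ['67', '59', '53', '46', '54', '55', '56', '53', '52', '10', '10', '10', '9']
191 ['65', '58', '59', '51', '55', '57', '57', '54', '58', '58', '7', '11', '18']
```

```bash
python3 - <<'E'
from band import *
d=np.load('top7.npy',allow_pickle=True).item()
f=lambda u,v,z:(RO.T@(atz(d,260+(u+.5)/15-.5,165+(v+.5)/15-.5,z)-O)*1000).round(1)
print('rear edge',f(495,418,.0645),'tip lo',f(505,530,.0295),f(505,530,.0445),'barb sides',f(420,480,.0445),f(590,480,.0445))
print('plate FL' )
a=cv2.convertScaleAbs(cv2.resize(d['img'][165:225,255:315],None,fx=10,fy=10,interpolation=cv2.INTER_CUBIC),alpha=1.6); cv2.imwrite('pics/t7b.png',a)
P=cloud(d)
for r in range(186,200): print(r,[f'{P[r,c,2]*1000:.0f}' for c in range(284,302)])
E
```

```text
rear edge [-38.    2.3  64.5] tip lo [-54.9   1.   29.5] [-55.8   2.3  44.5] barb sides [-44.8  15.3  44.5] [-49.7 -13.8  44.5]
plate FL
186 ['49', '51', '62', '57', '63', '61', '61', '66', '255', '261', '268', '269', '272', '275', '272', '269', '56', '50']
187 ['54', '55', '61', '58', '63', '61', '63', '66', '64', '68', '65', '255', '260', '261', '269', '58', '55', '52']
188 ['48', '53', '57', '59', '63', '62', '65', '67', '66', '65', '65', '65', '62', '64', '59', '61', '57', '52']
189 ['48', '53', '61', '61', '63', '61', '65', '64', '65', '65', '63', '65', '65', '64', '61', '59', '55', '53']
190 ['46', '53', '57', '60', '63', '59', '64', '67', '65', '65', '64', '63', '65', '65', '63', '58', '58', '52']
191 ['49', '53', '59', '56', '60', '61', '63', '63', '64', '67', '70', '65', '64', '68', '53', '50', '50', '44']
192 ['41', '50', '57', '58', '61', '61', '66', '62', '60', '59', '63', '61', '61', '50', '52', '53', '54', '7']
193 ['16', '50', '52', '56', '52', '44', '49', '61', '60', '60', '66', '58', '61', '58', '60', '55', '48', '9']
194 ['16', '37', '31', '52', '49', '53', '61', '61', '62', '62', '64', '63', '58', '62', '58', '56', '46', '1']
195 ['6', '5', '3', '45', '51', '55', '60', '58', '59', '67', '64', '61', '64', '55', '55', '56', '49', '9']
196 ['9', '5', '11', '47', '52', '56', '58', '59', '60', '58', '64', '60', '62', '57', '59', '50', '50', '7']
197 ['8', '9', '5', '6', '51', '52', '59', '58', '58', '59', '61', '58', '60', '58', '57', '54', '47', '6']
198 ['7', '14', '10', '9', '45', '52', '54', '56', '59', '60', '60', '58', '59', '60', '56', '56', '46', '9']
199 ['8', '14', '9', '1', '7', '47', '56', '55', '58', '61', '53', '56', '51', '52', '12', '9', '9', '5']
```

View pics/t7b.png

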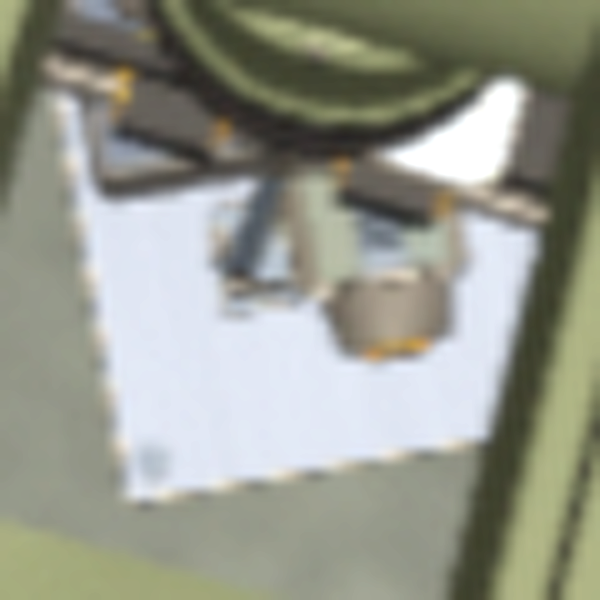

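Call:
step_arm:
  increments:
    - [25,8,-0.6,-10,0]
    - [25,8,-0.6,-10,0]
    - [25,8,0,0,0]
    - [25,8,0,0,0]
    - [25,0,0,0,0]

```text
t: 15.03
tcp_pos: [0.5925, -0.1004, 0.2268]
orientation: [[0.013, 0.318, 0.948], [-0.008, 0.948, -0.318], [-1.0, -0.003, 0.015]]
ft_force: [-0.4, -1.1, 0.8]
finger_gap: 0.0235
```

```bash
python3 go.py .5862 -.0983 .169; python3 - <<'E'
from h import *
d=cam('scene'); np.save('scene8.npy',d,allow_pickle=True)
a=cv2.convertScaleAbs(cv2.resize(d['img'][160:200,213:253],None,fx=15,fy=15,interpolation=cv2.INTER_CUBIC),alpha=1.6); cv2.imwrite('pics/s8.png',a)
E
```

```text
t 15.03 tcp [ 0.5925 -0.1004  0.2268] yang 1.2469 tilt [ 0.0134 -0.0079] j [-0.31   0.323  1.559 -0.004  1.244 -1.556] F [-0.37 -1.14  0.78] M [0.023 0.024 0.018] gap 0.0235
shift mm [57.7  0.1 -7.5]
```

View pics/s8.png

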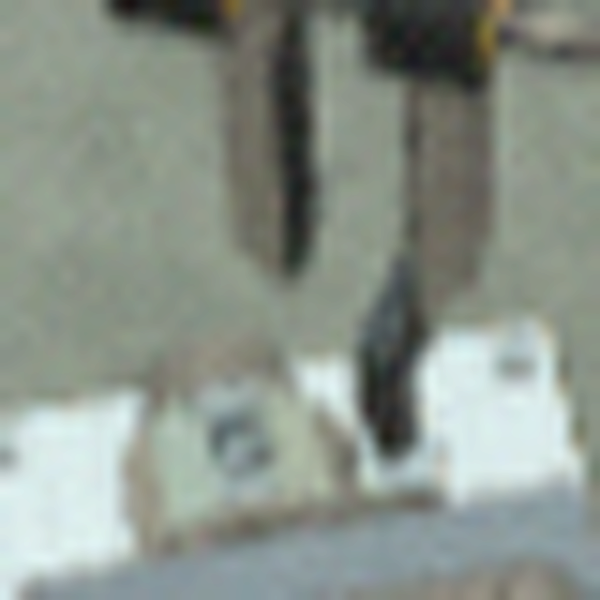

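```bash
python3 - <<'E'
from h import *
d=np.load('scene8.npy',allow_pickle=True).item();P=cloud(d)
o=env.get_obs();R=np.array(o['orientation']);p=np.array(o['tcp_pos'])
for s in(1,-1):
    for yy in(.0118,.0243):
        for zz in (.008,-.008): print(s,yy,zz,((proj(d,p+R@np.array([.097,s*yy,zz]))-[213,160]+.5)*15-.5).round(0))
m=(P[...,2]>.075)&(P[...,2]<.108); m[:176]=0; m[:,:232]=0;m[:,246:]=0;m[192:]=0
print(P[m].mean(0),m.sum()); q=P[m]; print(q[q[:,2]>.09].mean(0), q[:,0].min(),q[:,0].max(),q[:,1].min(),q[:,1].max())
d=np.load('scene0.npy',allow_pickle=True).item();P=cloud(d)
m=(P[...,2]>0.075)&(P[...,0]>.48)&(P[...,0]<.57)&(P[...,1]>.05)&(P[...,1]<.14); q=P[m]
print('ref',q.mean(0),q[q[:,2]>.09].mean(0),q[:,0].min(),q[:,0].max())
d=np.load('scene8.npy',allow_pickle=True).item()
for k in([.5858,-.0982],[.5829,-.0971]): print('key top proj',((proj(d,[*k,.1015])-[213,160]+.5)*15-.5),'mid',((proj(d,[*k,.0885])-[213,160]+.5)*15-.5))
E
```

```text
1 0.0118 0.008 [[410. 319.]]
1 0.0118 -0.008 [[432. 256.]]
1 0.0243 0.008 [[472. 332.]]
1 0.0243 -0.008 [[494. 268.]]
-1 0.0118 0.008 [[293. 295.]]
-1 0.0118 -0.008 [[316. 232.]]
-1 0.0243 0.008 [[231. 282.]]
-1 0.0243 -0.008 [[254. 219.]]
[ 0.58626911 -0.09651558  0.09442868] 38
[ 0.58630809 -0.09689667  0.10082641] 0.5712024091635056 0.5955565162481464 -0.10237513553929486 -0.08916980011222904
ref [0.5188665  0.11422661 0.08924587] [0.51585801 0.11500982 0.09342141] 0.49887696093334866 0.5287655437495571
key top proj [[382.42009459 327.30081506]] mid [[384.91434883 365.86558706]]
key top proj [[387.22874856 315.28362099]] mid [[389.6797346  353.89378502]]
```

```bash
python3 go.py .5842 -.0964 .169
```

```text
t 15.08 tcp [ 0.5931 -0.1006  0.2277] yang 1.2469 tilt [ 0.0149 -0.0084] j [-0.31   0.323  1.558 -0.004  1.244 -1.556] F [-0.57 -0.61 -0.05] M [ 0.008 -0.029  0.044] gap 0.0236
shift mm [ 58.5   1.3 -10.7]
```

Call:
step_arm:
  increments:
    - [25,4,0.7,-5,0]
    - [25,4,0.6,-5,0]
    - [25,5,0,0,0]
    - [25,5,0,0,0]
    - [25,5,0,0,0]
    - [25,5,0,0,0]

```text
t: 15.58
tcp_pos: [0.5864, -0.0967, 0.2004]
orientation: [[0.021, 0.318, 0.948], [-0.01, 0.948, -0.318], [-1.0, -0.003, 0.024]]
ft_force: [-0.3, 1.6, -0.6]
finger_gap: 0.0232
```

```bash
python3 go.py .5842 -.0964 .169
```

```text
t 15.58 tcp [ 0.5864 -0.0967  0.2004] yang 1.247 tilt [ 0.0214 -0.0104] j [-0.308  0.336  1.602 -0.004  1.18  -1.553] F [-0.3   1.64 -0.59] M [0.058 0.001 0.043] gap 0.0232
shift mm [31.4 -0.3 -3. ]
```

Call:
step_arm:
  increments:
    - [25,5,0,-2,0]
    - [25,5,0,-2,0]
    - [25,5,0,0,0]
    - [25,5,0,0,0]
    - [25,5,0,0,0]
    - [25,5,0,0,0]

```text
t: 16.08
tcp_pos: [0.5825, -0.0956, 0.166]
orientation: [[0.02, 0.318, 0.948], [-0.01, 0.948, -0.318], [-1.0, -0.003, 0.022]]
ft_force: [1.1, 0.2, 1.1]
finger_gap: 0.0233
```

```bash
python3 go.py .5835 -.0962 .169; python3 - <<'E'
from h import *
d=cam('scene'); np.save('scene9.npy',d,allow_pickle=True)
a=cv2.convertScaleAbs(cv2.resize(d['img'][160:200,213:253],None,fx=15,fy=15,interpolation=cv2.INTER_CUBIC),alpha=1.6); cv2.imwrite('pics/s9.png',a)
E
```

```text
t 16.08 tcp [ 0.5825 -0.0956  0.166 ] yang 1.2469 tilt [ 0.0196 -0.0099] j [-0.308  0.372  1.634 -0.004  1.114 -1.553] F [1.05 0.22 1.1 ] M [ 0.027  0.014 -0.012] gap 0.0233
shift mm [-3.  -0.2  1.2]
```

View pics/s9.png

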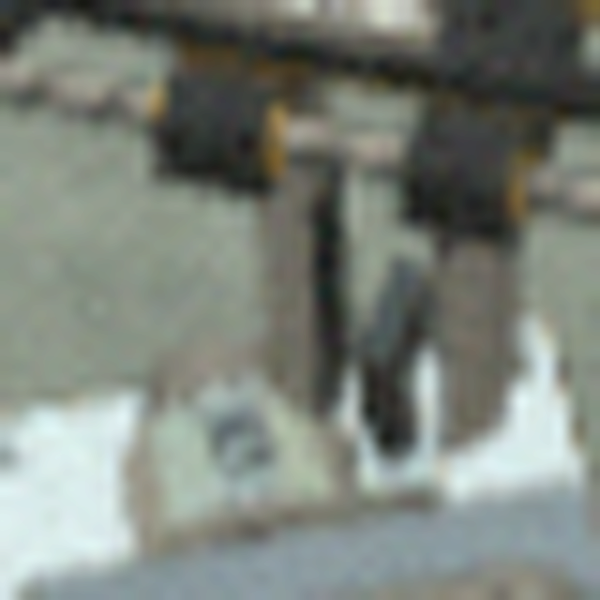

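Call:
step_arm:
  increments:
    - [20,-2.5,0,1.2,0]
    - [12,0,0,0,0]
    - [4,0,0,0,0]
    - [0,0,0,0,0]
    - [0,0,0,0,0]
    - [0,0,0,0,0]
  newtons: 15

```text
t: 16.63
tcp_pos: [0.5825, -0.0963, 0.1671]
orientation: [[0.016, 0.319, 0.948], [-0.01, 0.948, -0.319], [-1.0, -0.004, 0.018]]
ft_force: [-0.7, -0.3, -1.3]
finger_gap: 0.0082
```

```bash
python3 go.py
```

```text
t 16.63 tcp [ 0.5825 -0.0963  0.1671] yang 1.2465 tilt [ 0.0156 -0.0098] j [-0.308  0.373  1.63  -0.005  1.121 -1.553] F [-0.74 -0.31 -1.32] M [-0.085  0.064 -0.033] gap 0.0082
```

Call:
step_arm:
  increments:
    - [0,0,0,0,0]
    - [0,0,0,0,0.1]
    - [0,0,0,0,0.1]
    - [0,0,0,0,0.1]
    - [0,0,0,0,0.1]
    - [0,0,0,0,0]
  newtons: 60

```text
t: 17.13
tcp_pos: [0.5838, -0.0962, 0.1679]
orientation: [[0.02, 0.673, 0.739], [-0.011, 0.739, -0.673], [-1.0, 0.005, 0.022]]
ft_force: [-1.4, -0.3, 0.0]
finger_gap: 0.0079
```

```bash
python3 go.py
```

```text
t 17.13 tcp [ 0.5838 -0.0962  0.1679] yang 0.832 tilt [ 0.0198 -0.0108] j [-0.308  0.372  1.629 -0.005  1.118 -1.138] F [-1.42 -0.3   0.04] M [-0.197  0.171  0.138] gap 0.0079
```

Call:
step_arm:
  increments:
    - [0,0,0,0,0.1]
    - [0,0,0,0,0.1]
    - [0,0,0,0,0.1]
    - [0,0,0,0,0.1]
    - [0,0,0,0,0.1]
    - [0,0,0,0,0.1]

```text
t: 17.63
tcp_pos: [0.5838, -0.0961, 0.168]
orientation: [[0.02, 0.974, 0.225], [-0.012, 0.225, -0.974], [-1.0, 0.017, 0.017]]
ft_force: [-0.1, -0.3, 0.1]
finger_gap: 0.0077
```

```bash
python3 go.py
```

```text
t 17.63 tcp [ 0.5838 -0.0961  0.168 ] yang 0.2275 tilt [ 0.0201 -0.0124] j [-0.307  0.372  1.63  -0.006  1.117 -0.531] F [-0.1  -0.31  0.09] M [-0.257  0.232  0.229] gap 0.0077
```

Call:
step_arm:
  increments:
    - [0,0,0,0,0.1]
    - [0,0,0,0,0.1]
    - [0,0,0,0,0.1]
    - [0,0,0,0,0.1]

```text
t: 17.97
tcp_pos: [0.5838, -0.096, 0.1679]
orientation: [[0.02, 0.984, -0.177], [-0.014, -0.177, -0.984], [-1.0, 0.022, 0.01]]
ft_force: [-1.2, -1.0, -0.5]
finger_gap: 0.008
```

```bash
python3 go.py;  python3 - <<'E'
from h import *
d=cam('scene'); np.save('scene10.npy',d,allow_pickle=True)
a=cv2.convertScaleAbs(cv2.resize(d['img'][160:200,213:253],None,fx=15,fy=15,interpolation=cv2.INTER_CUBIC),alpha=1.6); cv2.imwrite('pics/s10.png',a)
E
```

```text
t 17.97 tcp [ 0.5838 -0.096   0.1679] yang -0.1777 tilt [ 0.0201 -0.0135] j [-0.306  0.372  1.63  -0.008  1.117 -0.125] F [-1.2  -0.95 -0.53] M [-0.223  0.238  0.316] gap 0.008
```

View pics/s10.png

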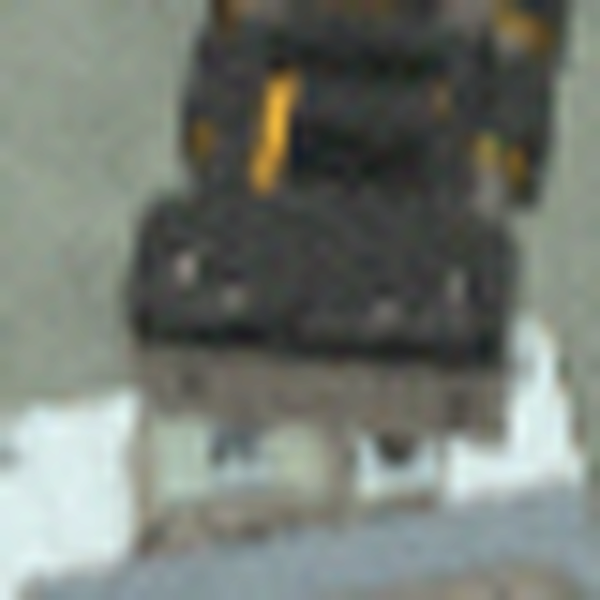

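Call:
step_arm:
  increments:
    - [0,0,0,0,0.1]
    - [0,0,0,0,0.1]
    - [0,0,0,0,0.1]

```text
t: 18.27
tcp_pos: [0.5838, -0.096, 0.1679]
orientation: [[0.02, 0.888, -0.46], [-0.014, -0.46, -0.888], [-1.0, 0.024, 0.003]]
ft_force: [-0.5, 0.3, -1.7]
finger_gap: 0.0078
```

```bash
python3 go.py
```

```text
t 18.27 tcp [ 0.5838 -0.096   0.1679] yang -0.4778 tilt [ 0.02   -0.0142] j [-0.306  0.372  1.63  -0.008  1.117  0.175] F [-0.55  0.3  -1.7 ] M [-0.247  0.236  0.294] gap 0.0078
```

Call:
step_arm:
  increments:
    - [0,0,0,0,0.1]
    - [0,0,0,0,0.1]
    - [0,0,0,0,0.1]

```text
t: 18.52
tcp_pos: [0.5837, -0.0959, 0.1679]
orientation: [[0.02, 0.713, -0.701], [-0.015, -0.701, -0.713], [-1.0, 0.025, -0.003]]
ft_force: [0.7, -0.3, -1.6]
finger_gap: 0.0076
```

```bash
python3 go.py
```

```text
t 18.52 tcp [ 0.5837 -0.0959  0.1679] yang -0.7769 tilt [ 0.0199 -0.0149] j [-0.306  0.372  1.63  -0.009  1.116  0.475] F [ 0.66 -0.25 -1.62] M [-0.228  0.3    0.261] gap 0.0076
```

Call:
step_arm:
  increments:
    - [0,0,0,0,0.1]
    - [0,0,0,0,0.1]

```text
t: 18.68
tcp_pos: [0.5837, -0.0958, 0.1678]
orientation: [[0.02, 0.56, -0.828], [-0.015, -0.828, -0.56], [-1.0, 0.024, -0.008]]
ft_force: [0.5, -0.1, -1.4]
finger_gap: 0.0078
```

```bash
python3 go.py
```

```text
t 18.68 tcp [ 0.5837 -0.0958  0.1678] yang -0.9764 tilt [ 0.0199 -0.0152] j [-0.305  0.372  1.63  -0.009  1.116  0.675] F [ 0.48 -0.07 -1.38] M [-0.163  0.267  0.246] gap 0.0078
```

Call:
step_arm:
  increments:
    - [0,0,0,0,0.1]
    - [0,0,0,0,0.1]

```text
t: 18.85
tcp_pos: [0.5837, -0.0958, 0.1676]
orientation: [[0.02, 0.385, -0.923], [-0.016, -0.923, -0.385], [-1.0, 0.022, -0.012]]
ft_force: [-0.5, -1.2, -1.3]
finger_gap: 0.0076
```

```bash
python3 go.py
```

```text
t 18.85 tcp [ 0.5837 -0.0958  0.1676] yang -1.1759 tilt [ 0.0198 -0.0155] j [-0.305  0.372  1.631 -0.01   1.116  0.875] F [-0.48 -1.18 -1.26] M [-0.137  0.322  0.269] gap 0.0076
```

Call:
step_arm:
  increments:
    - [0,0,0,0,0.1]
    - [0,0,0,0,0.1]

```text
t: 19.02
tcp_pos: [0.5837, -0.0957, 0.1674]
orientation: [[0.02, 0.194, -0.981], [-0.016, -0.981, -0.195], [-1.0, 0.019, -0.016]]
ft_force: [-0.3, -0.9, -0.9]
finger_gap: 0.0078
```

```bash
python3 go.py
```

```text
t 19.02 tcp [ 0.5837 -0.0957  0.1674] yang -1.3752 tilt [ 0.0197 -0.0158] j [-0.305  0.372  1.631 -0.01   1.115  1.074] F [-0.29 -0.93 -0.95] M [-0.127  0.328  0.304] gap 0.0078
```

Call:
step_arm:
  increments:
    - [0,0,0,0,0.1]
    - [0,0,0,0,0.1]

```text
t: 19.18
tcp_pos: [0.5837, -0.0957, 0.1673]
orientation: [[0.02, -0.004, -1.0], [-0.016, -1.0, 0.003], [-1.0, 0.016, -0.02]]
ft_force: [0.3, -0.6, -2.0]
finger_gap: 0.0076
```

```bash
python3 go.py
```

```text
t 19.18 tcp [ 0.5837 -0.0957  0.1673] yang -1.5744 tilt [ 0.0196 -0.0161] j [-0.305  0.372  1.631 -0.011  1.115  1.274] F [ 0.31 -0.62 -2.01] M [-0.088  0.339  0.324] gap 0.0076
```

Call:
step_arm:
  increments:
    - [0,0,0,0,0.1]
    - [0,0,0,0,0.1]

```text
t: 19.35
tcp_pos: [0.5837, -0.0956, 0.1671]
orientation: [[0.019, -0.201, -0.979], [-0.016, -0.979, 0.201], [-1.0, 0.012, -0.022]]
ft_force: [0.0, -1.3, -0.5]
finger_gap: 0.0073
```

```bash
python3 go.py
```

```text
t 19.35 tcp [ 0.5837 -0.0956  0.1671] yang -1.7734 tilt [ 0.0193 -0.0164] j [-0.305  0.373  1.631 -0.011  1.115  1.473] F [ 0.01 -1.25 -0.53] M [-0.047  0.43   0.352] gap 0.0073
```

Call:
step_arm:
  increments:
    - [0,0,0,0,0.1]
    - [0,0,0,0,0.1]

```text
t: 19.52
tcp_pos: [0.5838, -0.0956, 0.1669]
orientation: [[0.019, -0.391, -0.92], [-0.017, -0.92, 0.391], [-1.0, 0.008, -0.024]]
ft_force: [1.1, -0.8, -1.7]
finger_gap: 0.0081
```

```bash
python3 go.py
```

```text
t 19.52 tcp [ 0.5838 -0.0956  0.1669] yang -1.9723 tilt [ 0.0192 -0.0167] j [-0.304  0.373  1.631 -0.011  1.115  1.673] F [ 1.07 -0.82 -1.69] M [-0.113  0.39   0.343] gap 0.0081
```

Call:
step_arm:
  increments:
    - [0,0,0,0,0.08]

```text
t: 19.6
tcp_pos: [0.5838, -0.0955, 0.1669]
orientation: [[0.019, -0.462, -0.887], [-0.017, -0.887, 0.462], [-1.0, 0.006, -0.025]]
ft_force: [-0.1, -0.5, -1.5]
finger_gap: 0.0077
```

```bash
python3 go.py
```

```text
t 19.6 tcp [ 0.5838 -0.0955  0.1669] yang -2.0514 tilt [ 0.019  -0.0168] j [-0.304  0.373  1.63  -0.012  1.115  1.752] F [-0.06 -0.49 -1.53] M [-0.022  0.442  0.401] gap 0.0077
```

Call:
step_arm:
  increments:
    - [0,0,0,0,0.08]

```text
t: 19.68
tcp_pos: [0.5838, -0.0955, 0.1668]
orientation: [[0.019, -0.53, -0.848], [-0.017, -0.848, 0.53], [-1.0, 0.004, -0.025]]
ft_force: [-0.2, -0.8, -0.6]
finger_gap: 0.0075
```

```bash
python3 go.py
```

```text
t 19.68 tcp [ 0.5838 -0.0955  0.1668] yang -2.1298 tilt [ 0.0189 -0.017 ] j [-0.304  0.373  1.63  -0.012  1.115  1.831] F [-0.22 -0.81 -0.63] M [-0.072  0.388  0.414] gap 0.0075
```

Call:
step_arm:
  increments:
    - [10,0,0,0,0]
    - [20,0,0,0,0]
    - [25,0,0,0,0]
    - [25,0,0,0,0]
    - [25,0,0,0,0]

```text
t: 20.1
tcp_pos: [0.5849, -0.0953, 0.1677]
orientation: [[0.022, -0.519, -0.855], [-0.016, -0.855, 0.518], [-1.0, 0.003, -0.027]]
ft_force: [0.4, -0.1, -0.2]
finger_gap: 0.0234
```

```bash
python3 go.py;  python3 - <<'E'
from h import *
d=cam('scene'); np.save('scene11.npy',d,allow_pickle=True)
a=cv2.convertScaleAbs(cv2.resize(d['img'][160:200,213:253],None,fx=15,fy=15,interpolation=cv2.INTER_CUBIC),alpha=1.6); cv2.imwrite('pics/s11.png',a)
E
```

```text
t 20.1 tcp [ 0.5849 -0.0953  0.1677] yang -2.1159 tilt [ 0.0221 -0.0164] j [-0.304  0.373  1.629 -0.01   1.114  1.816] F [ 0.42 -0.09 -0.17] M [0.06  0.166 0.021] gap 0.0234
```

View pics/s11.png

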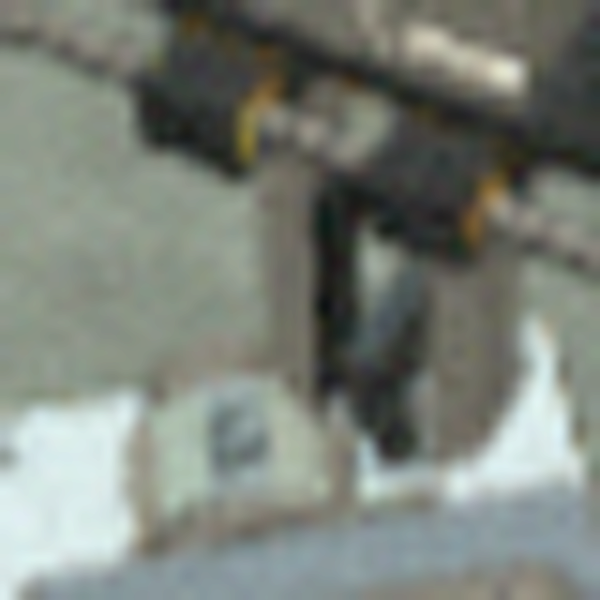

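Call:
step_arm:
  increments:
    - [12,0,0,0,0]
    - [4,0,0,0,0]
    - [0,0,0,0,0]
    - [0,0,0,0,0]
    - [0,0,0,0,0]

```text
t: 20.57
tcp_pos: [0.5847, -0.0962, 0.1681]
orientation: [[0.022, -0.516, -0.856], [-0.019, -0.857, 0.516], [-1.0, 0.005, -0.028]]
ft_force: [-1.2, -0.6, 0.1]
finger_gap: 0.0071
```

```bash
python3 go.py
```

```text
t 20.57 tcp [ 0.5847 -0.0962  0.1681] yang -2.113 tilt [ 0.0216 -0.0186] j [-0.304  0.372  1.629 -0.012  1.114  1.814] F [-1.17 -0.59  0.06] M [-0.04   0.231  0.237] gap 0.0071
```

Call:
step_arm:
  increments:
    - [0,0,0,0,0.03]

```text
t: 20.65
tcp_pos: [0.5847, -0.0962, 0.1681]
orientation: [[0.022, -0.541, -0.841], [-0.019, -0.841, 0.541], [-1.0, 0.004, -0.028]]
ft_force: [0.8, -0.6, -0.7]
finger_gap: 0.0074
```

```bash
python3 go.py
```

```text
t 20.65 tcp [ 0.5847 -0.0962  0.1681] yang -2.1425 tilt [ 0.0218 -0.0187] j [-0.304  0.372  1.629 -0.013  1.114  1.844] F [ 0.76 -0.57 -0.66] M [-0.08   0.196  0.395] gap 0.0074
```

Call:
step_arm:
  increments:
    - [0,0,0,0,0.03]

```text
t: 20.73
tcp_pos: [0.5847, -0.0962, 0.168]
orientation: [[0.022, -0.566, -0.824], [-0.019, -0.824, 0.566], [-1.0, 0.003, -0.029]]
ft_force: [-0.8, -0.4, 0.3]
finger_gap: 0.0074
```

```bash
python3 go.py
```

```text
t 20.73 tcp [ 0.5847 -0.0962  0.168 ] yang -2.173 tilt [ 0.0218 -0.0189] j [-0.304  0.372  1.629 -0.013  1.114  1.874] F [-0.81 -0.42  0.28] M [-0.1    0.32   0.337] gap 0.0074
```

Call:
step_arm:
  increments:
    - [10,0,0,0,0]
    - [20,0,0,0,0]
    - [28,0,0,0,0]
    - [28,0,0,0,0]
    - [28,-5,0,0,0]
    - [28,-10,0,0,0]
    - [28,-15,0,0,0]
    - [28,-20,0,0,0]
    - [28,-20,0,0,0]
    - [28,-20,0,0,0]
    - [28,0,0,0,0]

```text
t: 21.65
tcp_pos: [0.5825, -0.0934, 0.2642]
orientation: [[0.021, -0.565, -0.825], [-0.016, -0.825, 0.565], [-1.0, 0.001, -0.027]]
ft_force: [0.4, -0.5, 1.6]
finger_gap: 0.0264
```

```bash
python3 go.py;  python3 - <<'E'
from h import *
for n,(x0,y0) in(('scene',(213,160)),('top',(262,165))):
    d=cam(n); np.save(n+'12.npy',d,allow_pickle=True)
    a=cv2.convertScaleAbs(cv2.resize(d['img'][y0:y0+40,x0:x0+40],None,fx=15,fy=15,interpolation=cv2.INTER_CUBIC),alpha=1.6); cv2.imwrite(f'pics/{n}12.png',a)
E
```

```text
t 21.65 tcp [ 0.5825 -0.0934  0.2642] yang -2.1716 tilt [ 0.0212 -0.0159] j [-0.302  0.259  1.56  -0.009  1.298  1.872] F [ 0.35 -0.5   1.58] M [0.054 0.083 0.044] gap 0.0264
```

View pics/scene12.png

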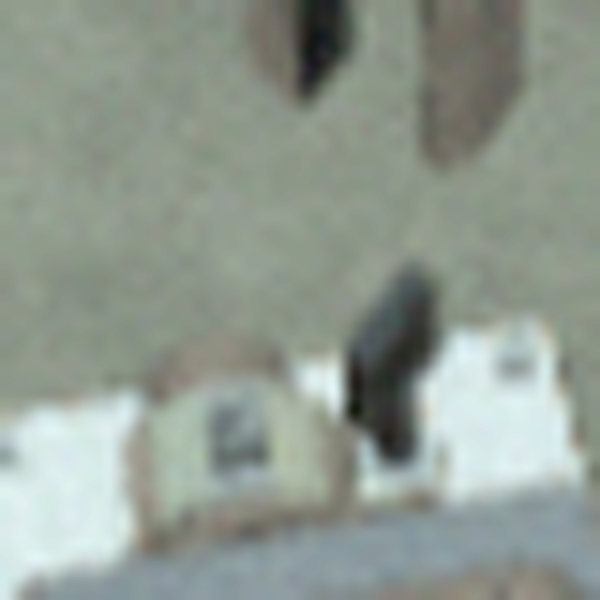

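View pics/top12.png

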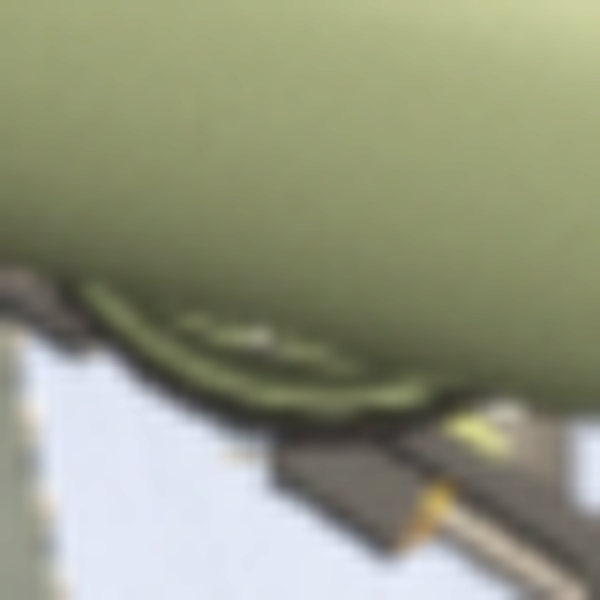

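Call:
step_arm:
  increments:
    - [28,-10,0,20,0]
    - [28,0,0,30,0]
    - [28,0,0,30,0]
    - [28,0,0,30,0]
    - [28,0,0,30,0]
    - [28,0,0,20,0]
    - [28,0,0,0,0]

```text
t: 22.33
tcp_pos: [0.4378, 0.0011, 0.255]
orientation: [[-0.005, -0.568, -0.823], [-0.009, -0.823, 0.568], [-1.0, 0.01, -0.001]]
ft_force: [0.0, 0.1, -0.7]
finger_gap: 0.0262
```

```bash
python3 go.py;  python3 - <<'E'
from band import *
d=cam('top'); np.save('top13.npy',d,allow_pickle=True)
a=cv2.convertScaleAbs(cv2.resize(d['img'][165:205,262:302],None,fx=15,fy=15,interpolation=cv2.INTER_CUBIC),alpha=1.6); cv2.imwrite('pics/top13.png',a)
E
```

```text
t 22.33 tcp [0.4378 0.0011 0.255 ] yang -2.1746 tilt [-0.0047 -0.0092] j [-0.19  -0.042  1.913 -0.01   1.273  1.988] F [ 0.02  0.11 -0.69] M [ 0.01   0.161 -0.029] gap 0.0262
```

View pics/top13.png

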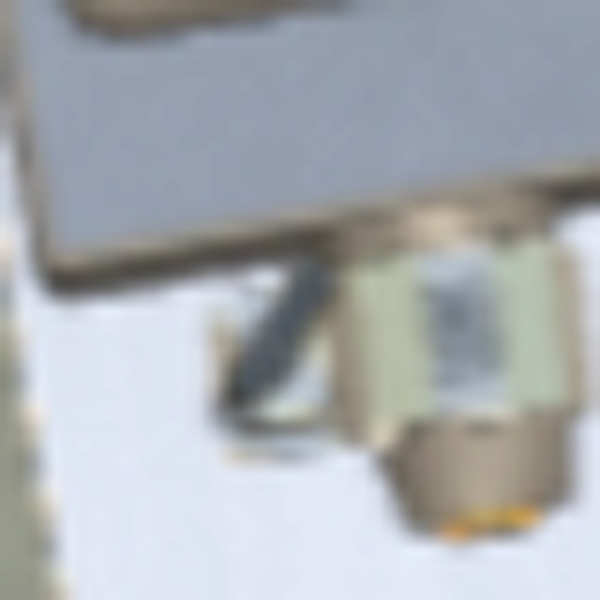

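```bash
python3 - <<'E'
from station import env
print(env.sign_off())
E
```

```text
the job is handed in; nothing more can be done
None
```

The clamp is on the stub behind the barb, tightened and released, and the job is handed in at about 22 s of the 72 s allowed. I have no verdict from the judge.

- **Sliding it home:** I picked the clamp up by its key, took it over the barb (one light touch on the way, cleared by raising it about 1.5 mm) and felt it stop against the shoulder at 2–3 N. I then let it settle on the land and corrected a tilt in the tool. After that I gripped the key again and turned it clockwise about 3.4 rad.
- **Tightness:** Free-running torque read about 0.27 N m. At the end of the turn it read about 0.40 N m. After letting go I gripped it again and turned another 0.06 rad, which read 0.34 and 0.40 N m. That puts the squeeze somewhere around 35–55 N; the torque readings scatter by about 0.03 N m, or roughly 12 N.
- **Final position:** The pictures show the band hanging straight behind the barb with the gripper clear. Its centre is about 15–17 mm in front of the shoulder; it was at about 14 mm when pressed home and slid back 1–3 mm when I first released it. Both are inside the allowed 11–20.5 mm.
- **What disagreed:** The shoulder was reached about 3.6 mm earlier than my camera estimate. I trusted the contact, and the picture at that moment also put the band at home.
- **Cups:** I kept the arm well clear of them but did not measure them again at the end.

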